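# Take the charged battery packs out of the locked charging bank

### The arm

A 7-joint arm with a two-finger parallel gripper is mounted at the origin on the work surface. World frame = base frame: x ahead of the robot, y to its left, z up, the work surface at z = 0. Lengths are in m, angles in rad, forces in N, time in s.
With the tool pointing down it reaches from about 0.425 to 0.825 m from the base axis. Payload 3.6 kg.
Tool frame: the origin (TCP) lies midway between the tips of the shut fingers; the grasp point (between the pads) lies 19 mm behind it; z points along the fingers, y is the direction in which the jaws open and shut (so a half turn about z gives the same grasp; the last joint's range is limited). The gripper opens to 85 mm and grips with 20 to 120 N. Pads are 22 mm wide; open, the fingers measure 114 mm over their backs; the gripper's body (76 mm by 85 mm) begins 54 mm behind the grasp point. The pads swing forward as they close: fully open they stand 13 mm farther back than shut.
Start: joints at [1.157, 0.615, -0.013, 1.423, 0.008, 1.103, -0.04], TCP at [0.246, -0.602, 0.231] pointing down, gripper open.
Joint ranges: [-3.12, 3.12], [-0.3, 2.06], [-1.34, 1.32], [0.26, 2.42], [-1.36, 4.5], [0.01, 1.98], [-2.84, 2.84]. Speed limits (rad/s): [2.79, 2.79, 3.14, 3.14, 3.14, 3.14, 3.14].

### API

Orientations are given as a rotation vector (axis times angle).
In Python, from workcell import r, imaging gives the robot as it stands.
- The arm moves only by the shell command python3 -m jog 'ROWS'. ROWS is JSON, one flat list of numbers, 5 for each row, row after row: the closure in counts, from 0 (fully open) to 255 (shut), then the shift along the world's x, y, z in mm, then the turn about the world's z in degrees. In form: [fingers, x, y, z, roll, fingers, x, y, z, roll, ...]. A call has 1 to 10 rows; each row is the pose to reach, as a shift and turn from the pose measured when the call began; what a row does not reach only later rows make up. A row lasts 1/12 s, in which the tool goes at most 41.7 mm and 7.16 degrees, less where a joint would pass 70% of its speed; a pose out of reach is approached as far as the arm can. A call with a gripper value outside its range is refused whole. The fingers move at their own pace and stop on an object; the grip force is fixed at half the most. Time passes only in rows, so rows that repeat a pose let the fingers close. It gives the time, the measured TCP pose, the force and the opening at its end, in the units of the state.
- r.get_obs(): the state, without advancing time (a new reading comes with each control period).
- imaging.grab_frame(name): name is "scene" or "top" or "wrist"; returns a dict with "pixels" (384x512x3 uint8, red, green, blue), "intrinsics" (3x3 intrinsics, pixels), "camera_from_world" (4x4, takes a point from world to camera coordinates); the wrist camera has in their place "T_tool_cam" (4x4, takes a point from camera to tool coordinates, whose origin is the TCP and whose axes are the flange's). Camera axes: x right, y down, z forward; pixel columns grow to the right and rows downward; lengths in m; the calibration is good to about 2 mm. The wrist camera is an equidistant fisheye: a pixel r from the principal point sees the ray r / f radians off the axis. A picture is of the moment at which its call begins: read the wrist's pose just before it. There is no depth.
- r.finish_job(): hands the job in, once; it reports no verdict.
The state is a dict: "time": time; "qpos": joint angles; "joint_velocities": joint speeds; "joint_torque": joint torques, N m; "ee_pos": TCP position; "tool_rot": TCP orientation; "wrist_force": force on the tool from outside, world axes, zero at the start; "torque": the same for the moment, N m; "gripper_width": finger opening in m.
Only numpy, scipy, OpenCV 4.12 (cv2) and the standard library are available. Lean on these libraries where they do the work, as an engineer would, in place of code of your own. Each camera call takes 0.05 s, during which the arm holds its last target.

### The job

The battery packs for the cordless glue guns are charged: unlock the charging bank with its key, swing the clear cover up, draw every pack straight out of its rails, keeping it level, and stand it upright on its foot in the plywood carry tray. When all packs are in the tray, swing the cover fully shut again and turn the key back to locked. Do not knock over the glue bottle or the pencil pot, and do not force a pack in its rails.

Things in the scene. Friction and masses are not known exactly. Their poses are not given: they have to be found in the camera images.
- station: Charging bank, fixed to the table: grey base 386 mm wide (y), 230 mm deep (x), 30 mm high, front edge at x = -105 mm; power supply along the back, 106 mm high. Origin on the table under the middle bay's centre; x points to the back, y to the left seen from the front, z up. Three parallel bays at y = -90, 0, +90 mm, each a channel along x open to the front (-x); one may be empty.
- bay0 (a point): Centre of the bay at the bank's y = -90 mm, on its floor (z = 30 mm), axes as the bank's. Two black rails 69 mm apart guide the pack's foot; their lips, 52 mm apart, lie over it, 10 to 15 mm above the floor, from x = -30 to +45 mm. A seated pack cannot be lifted: draw it level at least 75 mm to -x, then it is free. The floor runs on to x = -105 mm.
- bay1 (a point): Centre of the bay at the bank's y = +0 mm, on its floor (z = 30 mm), axes as the bank's. Two black rails 69 mm apart guide the pack's foot; their lips, 52 mm apart, lie over it, 10 to 15 mm above the floor, from x = -30 to +45 mm. A seated pack cannot be lifted: draw it level at least 75 mm to -x, then it is free. The floor runs on to x = -105 mm.
- bay2 (a point): Centre of the bay at the bank's y = +90 mm, on its floor (z = 30 mm), axes as the bank's. Two black rails 69 mm apart guide the pack's foot; their lips, 52 mm apart, lie over it, 10 to 15 mm above the floor, from x = -30 to +45 mm. A seated pack cannot be lifted: draw it level at least 75 mm to -x, then it is free. The floor runs on to x = -105 mm.
- pack0_grip (a point): Battery pack 1 of up to 3 (None if absent), in bay0, its x along the bank's x: black housing 90 (x) x 46 (y) mm, from 8 to 68 mm above its underside, on a grey foot 80 x 66 x 8 mm; about 0.4 kg, all alike. The point is 40 mm above the underside on the pack's vertical axis, 25 mm above the rails' lips; z up. Grip the housing here from above across its 46 mm width.
- pack1_grip (a point): Battery pack 2 of up to 3 (None if absent), in bay1, its x along the bank's x: black housing 90 (x) x 46 (y) mm, from 8 to 68 mm above its underside, on a grey foot 80 x 66 x 8 mm; about 0.4 kg, all alike. The point is 40 mm above the underside on the pack's vertical axis, 25 mm above the rails' lips; z up. Grip the housing here from above across its 46 mm width.
- pack2_grip (a point): Battery pack 3 of up to 3 (None if absent), in bay2, its x along the bank's x: black housing 90 (x) x 46 (y) mm, from 8 to 68 mm above its underside, on a grey foot 80 x 66 x 8 mm; about 0.4 kg, all alike. The point is 40 mm above the underside on the pack's vertical axis, 25 mm above the rails' lips; z up. Grip the housing here from above across its 46 mm width.
- cover (a joint): Hinge of the clear cover: 0 = shut, grows as the front swings up and back, stop at 1.95 rad. Its friction holds it where it is left above about 0.75 rad; lower down it sinks shut slowly by itself. Lifting by the bar takes 3 to 4 N. Shut, its front skirt hangs in front of the packs' tops and blocks them.
- cover_bar (a point): Middle of the round steel grab bar along the front of the cover: 12 mm thick, 96 mm free length along the bank's y, 31 mm free space between it and the skirt; 187 mm from the hinge line, 110 mm above the table when shut. Grip it from above, across the bar, with the cover shut or open; it turns within a light grip as the cover swings.
- cover_hinge (a point): Point on the cover's hinge line, middle of its width, at x = 85, y = 0, z = 112 mm of the bank. The line runs along the bank's y.
- key (a joint): Key of the quarter-turn cam latch, in its lock on the cover: 0 = locked (bow along the bank's y), grows clockwise seen from above to the stop at 1.571 = unlocked (bow along x). The cam clears its strike above about 1.2 rad. Locked, it holds the cover shut; it turns back under the strike only with the cover fully shut. Stiffness 0.06 N m; stays where it is left.
- key_grip (a point): Middle of the key's flat upright bow: 44 mm long (its y axis), 9 mm thick, 21 mm high. 26 mm above the cover plate, 138 mm above the table when shut, on the key's axis, at x = -45, y = +150 mm of the bank; it swings with the cover. The latch's strike and its post beside it are fixed to the base: x -75 to -15, y +162 to +193, up to 101 mm high.
- tray: Carry tray, loose: plywood, 160 mm (x) by 320 mm (y), 22 mm high, walls and floor 6 mm thick, open top, felt lined. Origin under its centre on the table. Room for three packs side by side, 90 mm apart along its y, each with its length along the tray's x.
- glue: Bystander: a white glue bottle, 38 mm across and 115 mm tall, standing. Origin under its centre.
- pencil_pot: Bystander: a white pot of pencils, 68 mm across and about 190 mm tall with the pencils, standing. Origin under its centre.

How it is judged:
On the way, in this order (a step that is already met when the one before it is completed fails the run):
1. the key is turned to unlocked (value of joint key above 1.2 rad), for 0.2 s.
2. the cover is swung up (value of joint cover above 1.3 rad), for 0.2 s.
3. every pack stands upright in the tray (x of pack0_grip in the frame of tray between -0.05 and 0.05 m and y of pack0_grip in the frame of tray between -0.135 and 0.135 m and z of each of pack0_grip, pack1_grip, pack2_grip in the frame of tray below 0.052 m and angle between each of pack0_grip, pack1_grip, pack2_grip's own z axis and vertical below 0.12 rad and x of pack1_grip in the frame of tray between -0.05 and 0.05 m and y of pack1_grip in the frame of tray between -0.135 and 0.135 m and x of pack2_grip in the frame of tray between -0.05 and 0.05 m and y of pack2_grip in the frame of tray between -0.135 and 0.135 m), for 0.2 s.
4. the cover is shut again (value of joint cover below 0.04 rad), for 0.2 s.
At the end, for the whole second after the job is handed in: Every pack present stands on its foot on the tray's floor, upright within 0.12 rad, its centre within 50 mm of the tray's middle in x and 135 mm in y, at rest; the cover is shut (below 0.04 rad) and the key is back at locked (below 0.3 rad) (all of step 3 and linear speed of each of pack0, pack1, pack2 below 0.02 m/s and value of joint cover below 0.04 rad and value of joint key below 0.3 rad); the robot touches nothing.
It fails at once if the glue is knocked over (angle between glue's own z axis and vertical above 0.6 rad).
It fails at once if the pencil pot is knocked over (angle between pencil_pot's own z axis and vertical above 0.6 rad).
It fails at once if pack 1 is forced (more than 60 N on the bank) or tipped (more than 0.1 rad) in its rails (x of pack0_grip in the frame of station between -0.06 and 0.03 m and z of pack0_grip in the frame of station between 0.064 and 0.076 m and y of pack0_grip in the frame of station between -0.13 and 0.13 m and (contact force between pack0 and station above 60 N or angle between pack0_grip's own z axis and vertical above 0.1 rad)).
It fails at once if pack 2 is forced (more than 60 N on the bank) or tipped (more than 0.1 rad) in its rails (x of pack1_grip in the frame of station between -0.06 and 0.03 m and z of pack1_grip in the frame of station between 0.064 and 0.076 m and y of pack1_grip in the frame of station between -0.13 and 0.13 m and (contact force between pack1 and station above 60 N or angle between pack1_grip's own z axis and vertical above 0.1 rad)).
It fails at once if pack 3 is forced (more than 60 N on the bank) or tipped (more than 0.1 rad) in its rails (x of pack2_grip in the frame of station between -0.06 and 0.03 m and z of pack2_grip in the frame of station between 0.064 and 0.076 m and y of pack2_grip in the frame of station between -0.13 and 0.13 m and (contact force between pack2 and station above 60 N or angle between pack2_grip's own z axis and vertical above 0.1 rad)).
Of pack0, pack1, pack2 only 2 to 3 are there at a start; the rules pass over those that are not, and their reading is None.
At some moment in a run one of tray may be knocked a few centimetres aside while the robot is not near it.
Once in a run the grip may slacken for a moment while it holds something.
It also fails if it takes over 210 s, if anything falls off the work surface, if the arm or the gripper's body presses on something with over 40 N, if the wrist force passes 120 N, or if a joint passes its speed limit or range.

## Working session

There is one attempt and no reset: what is moved stays moved. The work goes in short steps, Python scripts to look and compute and a shell command to move; the robot and the scene stay as the last step left them, time stands still between calls to the robot, and variables do not carry over. Pictures are saved under pics/ and viewed, and the job is handed in when it is done.

```bash
mkdir -p pics; ls
python3 - <<'E'
from workcell import r, imaging
import cv2
o=r.get_obs()
print({k:(v if not hasattr(v,'round') else v) for k,v in o.items()})
for n in("scene","top","wrist"):
    f=imaging.grab_frame(n)
    cv2.imwrite(f"pics/{n}0.png",f["pixels"][:,:,::-1])
    print(n,f["intrinsics"],f.get("camera_from_world",f.get("T_tool_cam")))
E
```

```text
pics
{'time': 0.0, 'qpos': array([ 1.15649744,  0.61591534, -0.01260334,  1.42493954,  0.00809904,
        1.10339214, -0.04039021]), 'joint_velocities': array([ 8.45327806e-04, -1.06225956e-03, -5.05256489e-04,  9.89284544e-04,
       -9.86793903e-04, -4.83322287e-05, -1.55168005e-04]), 'joint_torque': array([ 9.54182815e-05, -4.69213128e+01,  2.59322114e-01, -1.71035689e+01,
        9.95845359e-03,  9.65390238e-03, -5.24605852e-06]), 'ee_pos': array([ 0.24550496, -0.60100964,  0.23012724]), 'tool_rot': array([-3.08020176e+00, -6.04953456e-01,  8.56997012e-04]), 'wrist_force': array([-0.3332644 ,  0.19259966, -0.13826505]), 'torque': array([ 0.00582522,  0.08787013, -0.03995607]), 'gripper_width': 0.08540140005209744}
scene [[354.63437211   0.         252.30416058]
 [  0.         354.63437211 183.46017371]
 [  0.           0.           1.        ]] [[-0.33696582  0.9414115  -0.01408617  0.16970187]
 [ 0.80585588  0.28064419 -0.52137812 -0.41339274]
 [-0.48687816 -0.18703803 -0.85320949  1.29956398]
 [ 0.          0.          0.          1.        ]]
top [[464.00436303   0.         260.16765743]
 [  0.         464.00436303 191.66700356]
 [  0.           0.           1.        ]] [[-1.25436869e-02 -9.99921104e-01 -6.64428276e-04  2.78239661e-02]
 [-9.90963587e-01  1.25200562e-02 -1.33545565e-01  5.84128383e-01]
 [ 1.33543347e-01 -1.01672953e-03 -9.91042451e-01  1.19356924e+00]
 [ 0.00000000e+00  0.00000000e+00  0.00000000e+00  1.00000000e+00]]
wrist [[297.31863964   0.         256.18577347]
 [  0.         297.31863964 188.74624053]
 [  0.           0.           1.        ]] [[ 3.31884380e-04 -9.50446553e-01 -3.10887825e-01  8.03600926e-02]
 [ 9.99999312e-01 -3.42087259e-05  1.17211962e-03 -4.53448318e-04]
 [-1.12467213e-03 -3.10888000e-01  9.50445888e-01 -1.42536421e-01]
 [ 0.00000000e+00  0.00000000e+00  0.00000000e+00  1.00000000e+00]]
```

View pics/scene0.png

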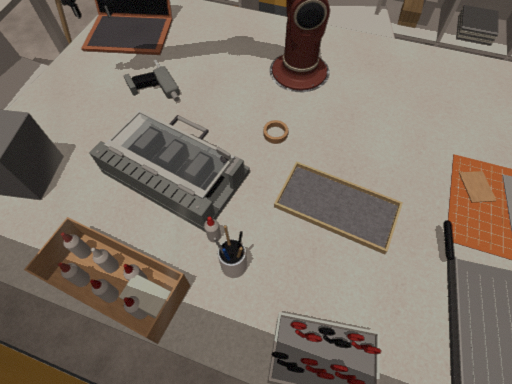

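View pics/top0.png

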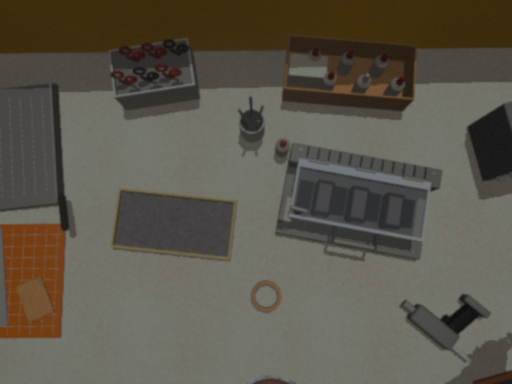

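View pics/wrist0.png

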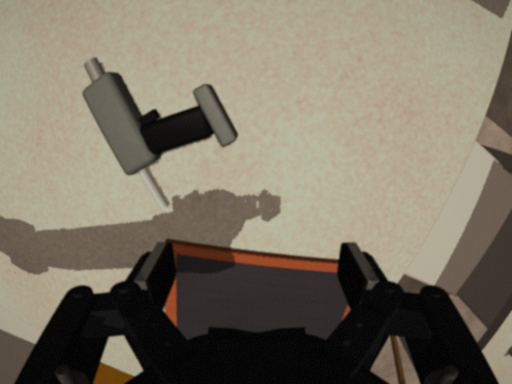

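```bash
cat > h.py <<'E'
import numpy as np, cv2
from scipy.spatial.transform import Rotation as R
from workcell import r, imaging
def save(n,f,box=None,s=1):
    im=f["pixels"][:,:,::-1]
    if box: im=im[box[1]:box[3],box[0]:box[2]]
    cv2.imwrite(f"pics/{n}.png",cv2.resize(im,None,fx=s,fy=s,interpolation=cv2.INTER_CUBIC))
def wristT(f,o):
    T=np.eye(4);T[:3,:3]=R.from_rotvec(o["tool_rot"]).as_matrix();T[:3,3]=o["ee_pos"]
    return T@f["T_tool_cam"]
def cast(f,uv,z,T=None):
    K=f["intrinsics"];d=np.array([(uv[0]-K[0,2])/K[0,0],(uv[1]-K[1,2])/K[1,1],1.])
    if T is not None:
        rr=np.hypot(d[0],d[1]); d=np.array([np.sin(rr)*d[0]/rr,np.sin(rr)*d[1]/rr,np.cos(rr)])
    else: T=np.linalg.inv(f["camera_from_world"])
    w=T[:3,:3]@d;c=T[:3,3]
    return c+w*(z-c[2])/w[2]
def proj(f,p,T=None):
    K=f["intrinsics"];W=f["camera_from_world"] if T is None else np.linalg.inv(T)
    q=W[:3,:3]@np.asarray(p)+W[:3,3]
    if T is None: d=q[:2]/q[2]
    else:
        n=np.hypot(*q[:2]);d=q[:2]/n*np.arctan2(n,q[2])
    return K[:2,:2]@d+K[:2,2]
E
python3 - <<'E'
from h import *
f=imaging.grab_frame("top"); np.set_printoptions(precision=4,suppress=True)
save("topc",f,(265,135,450,265),4)
save("topt",f,(100,90,300,270),4)
E
```

```text
(no output)
```

View pics/topc.png

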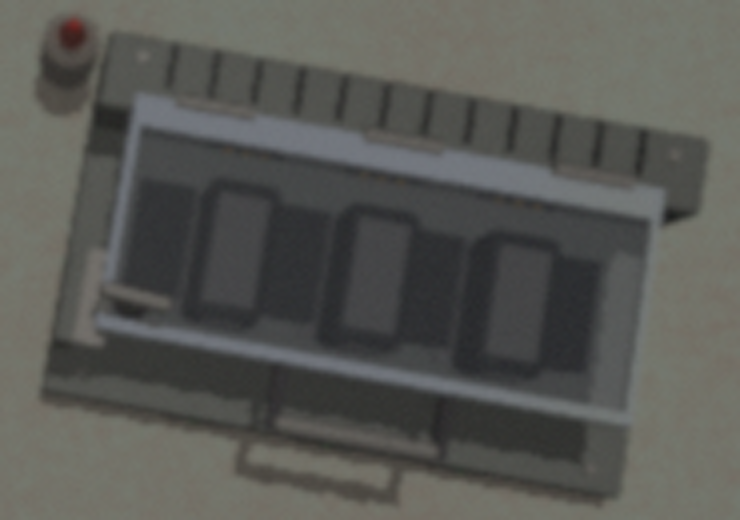

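View pics/topt.png

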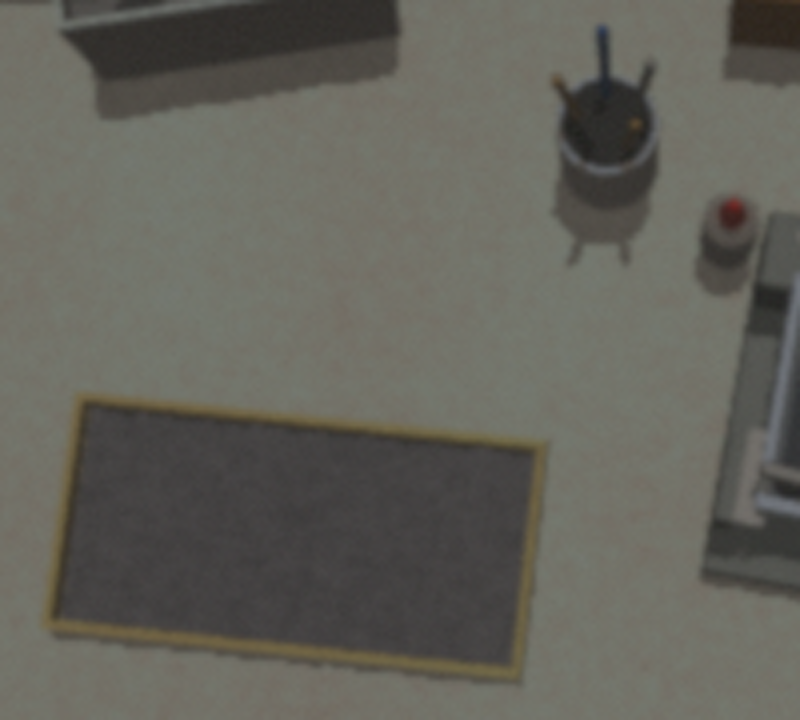

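```bash
cat >> h.py <<'E'
np.set_printoptions(precision=4,suppress=True)
E
python3 - <<'E'
from h import *
f=imaging.grab_frame("top")
c=lambda a,b,z:cast(f,(265+a/4-.4,135+b/4-.4),z)
L={"psBL":(110,32,.106),"psBR":(708,142,.106),"psFR":(696,215,.106),"baseFL":(42,400,.03),"baseFR":(612,500,.03),"barL":(275,420,.114),"barR":(438,450,.114),"keyL":(105,290,.148),"keyR":(170,303,.148)}
P={k:c(*v) for k,v in L.items()}
for k,v in P.items(): print(k,v)
for a,b in(("psBL","psBR"),("baseFL","baseFR"),("barL","barR"),("keyL","keyR")):
    d=P[a]-P[b];print(a,np.linalg.norm(d[:2]),np.degrees(np.arctan2(-d[0],d[1])))
t=lambda a,b,z:cast(f,(100+a/4-.4,90+b/4-.4),z)
for q in((80,397),(547,443),(522,672),(50,625)):print("tray",t(*q,.022))
print("glue",t(732,212,.115),"pot",t(607,120,.1))
E
```

```text
psBL [ 0.7005 -0.0624  0.106 ]
psBR [ 0.6246 -0.4385  0.106 ]
psFR [ 0.5782 -0.428   0.106 ]
baseFL [ 0.4707 -0.0176  0.03  ]
baseFR [ 0.4006 -0.3904  0.03  ]
barL [ 0.4531 -0.1579  0.114 ]
barR [ 0.4336 -0.2573  0.114 ]
keyL [ 0.5313 -0.0529  0.148 ]
keyR [ 0.523  -0.0918  0.148 ]
psBL 0.3837241944829363 -11.40972853060433
baseFL 0.3793660963119303 -10.645361598809643
barL 0.10128230115306407 -11.139650039630283
keyL 0.03982503294550404 -12.102469955077732
tray [0.5992 0.3994 0.022 ]
tray [0.564  0.0848 0.022 ]
tray [0.4119 0.1021 0.022 ]
tray [0.4467 0.4151 0.022 ]
glue [ 0.6986 -0.0377  0.115 ] pot [0.764  0.0409 0.1   ]
```

```bash
python3 -m jog '[0,30,55,10,5, 0,60,110,20,12, 0,90,165,30,19, 0,120,220,40,25, 0,150,275,50,32, 0,180,330,50,38, 0,210,390,50,45, 0,240,450,50,52, 0,265,505,50,56, 0,265,505,50,56.5]'
python3 - <<'E'
from h import *
o=r.get_obs();print(o["time"],o["ee_pos"],o["tool_rot"],o["qpos"],R.from_rotvec(o["tool_rot"]).as_matrix()[:,1])
o=r.get_obs();f=imaging.grab_frame("wrist");T=wristT(f,o);save("w1",f,None,1.5);print(T)
from math import *
E
```

```text
time: 1.08
ee_pos: [0.4406, -0.2348, 0.2757]
tool_rot: [-2.427, -1.995, 0.001]
wrist_force: [1.0, 0.0, 0.5]
gripper_width: 0.0855
1.0833 [ 0.4406 -0.2348  0.2757] [-2.4267 -1.9947  0.001 ] [ 0.6973  0.3528 -0.3483  1.7751  0.1377  1.0381  0.1038] [ 0.9811 -0.1935 -0.0006]
[[ 0.9812 -0.1835 -0.0605  0.4565]
 [-0.1932 -0.9322 -0.306  -0.1559]
 [-0.0002  0.3119 -0.9501  0.4182]
 [ 0.      0.      0.      1.    ]]
```

View pics/w1.png

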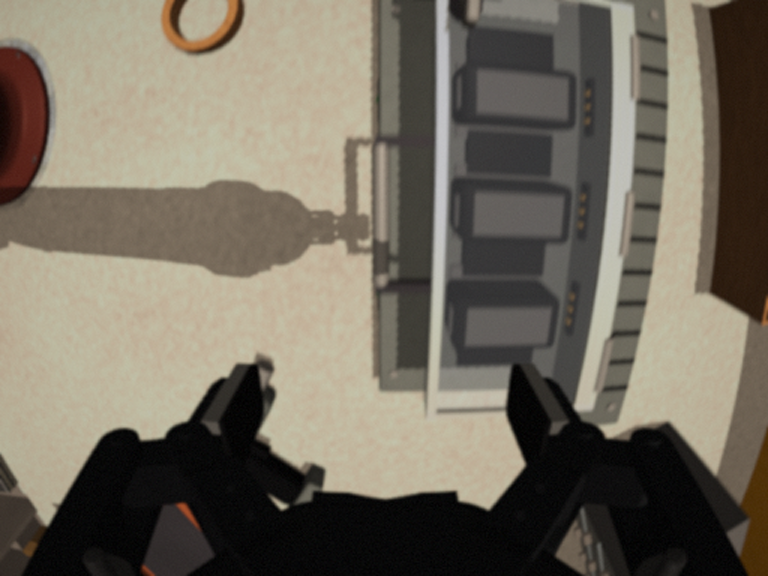

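Run:
```python
from h import *
import pickle
o=r.get_obs();f=imaging.grab_frame("wrist");T=wristT(f,o)
c=lambda a,b,z:cast(f,(a/1.5-.2,b/1.5-.2),z,T)
P={k:c(*v) for k,v in {"barL":(382,147,.114),"barR":(381,281,.114),"p2":(524,97,.098),"p1":(520,213,.098),"p0":(509,327,.098),"psBL":(668,0,.106),"psBR":(613,420,.106),"bFL":(374,0,.03),"bFR":(378,390,.03)}.items()}
for k,v in P.items(): print(k,v)
Y=np.radians(-11.2);x=np.array([np.cos(Y),np.sin(Y)]);y=np.array([-np.sin(Y),np.cos(Y)])
og=np.array([.541,-.226])
for k,v in P.items(): d=v[:2]-og;print(k,"station",d@x,d@y)
```

```text
barL [ 0.4592 -0.1463  0.114 ]
barR [ 0.4415 -0.2394  0.114 ]
p2 [ 0.5682 -0.1247  0.098 ]
p1 [ 0.5526 -0.2104  0.098 ]
p0 [ 0.5349 -0.301   0.098 ]
psBL [ 0.711  -0.0492  0.106 ]
psBR [ 0.6319 -0.4168  0.106 ]
bFL [ 0.476  -0.0142  0.03  ]
bFR [ 0.4123 -0.3784  0.03  ]
barL station -0.09569812530482119 0.06232711406028766
barR station -0.0950403765490831 -0.03246425991268078
p2 station 0.006979681784240653 0.1045979462221827
p1 station 0.008336430814425847 0.017529720217487405
p0 station 0.008629328825971425 -0.07478193989925057
psBL station 0.13243855749640374 0.20643094908559928
psBR station 0.12625034802795956 -0.1695116197172162
bFL station -0.10486063554918311 0.1951885280752898
bFR station -0.09660916968352357 -0.17450204167284086
```

```bash
python3 -m jog '[0,0,0,0,0, 0,0,0,0,0,0,0,0,0,0,0,0,0,0,0]'
python3 - <<'E'
from h import *
o=r.get_obs();print(o["time"],o["ee_pos"],o["joint_velocities"])
f=imaging.grab_frame("wrist");save("w2",f,None,1.5);np.savez("w2.npz",T=wristT(f,o))
print(r.get_obs()["ee_pos"])
E
```

```text
time: 1.52
ee_pos: [0.4436, -0.2291, 0.2761]
tool_rot: [-2.415, -2.006, -0.007]
wrist_force: [-0.3, -0.6, 0.6]
gripper_width: 0.0852
1.5167 [ 0.4436 -0.2291  0.2761] [ 0.0054  0.0018  0.0007 -0.0001  0.0005  0.0005  0.0001]
[ 0.4435 -0.2291  0.2761]
```

View pics/w2.png

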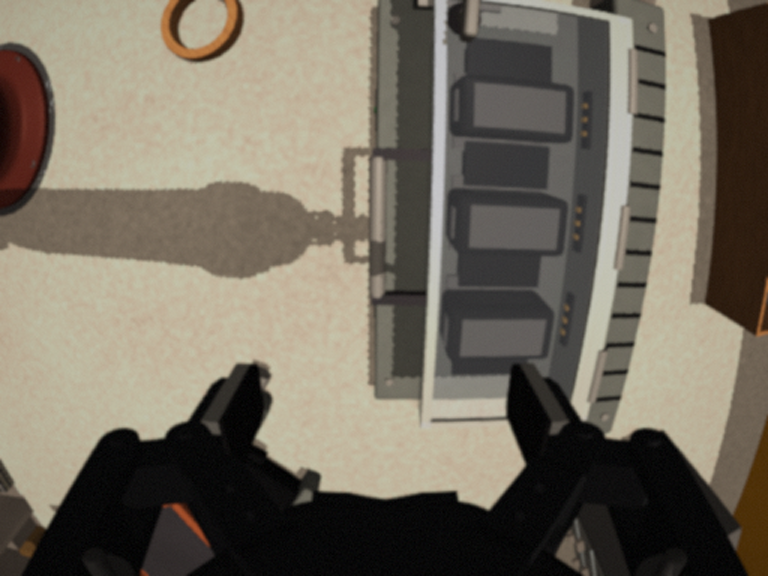

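Run:
```python
from h import *
f=imaging.grab_frame("wrist");T=np.load("w2.npz")["T"]
c=lambda a,b,z:cast(f,(a/1.5-.2,b/1.5-.2),z,T)
P={k:c(*v) for k,v in {"barL":(379,155,.114),"barR":(378,296,.114),"p2":(522,107,.098),"p1":(514,227,.098),"p0":(504,338,.098),"psBR":(609,428,.106),"bFR":(373,398,.03),"key":(472,15,.143)}.items()}
Y=np.radians(-11.2);x=np.array([np.cos(Y),np.sin(Y)]);y=np.array([-np.sin(Y),np.cos(Y)])
og=np.array([.541,-.226])
for k,v in P.items(): d=v[:2]-og;print(k,v,"station",d@x,d@y)
```

```text
barL [ 0.4538 -0.1574  0.114 ] station -0.09885920766226679 0.050323199556762885
barR [ 0.4344 -0.2562  0.114 ] station -0.09872455432942358 -0.05033590384881646
p2 [ 0.5626 -0.1387  0.098 ] station 0.004267677270467725 0.08980561470221164
p1 [ 0.5437 -0.2268  0.098 ] station 0.0027749833278015393 -0.0002651081804272564
p0 [ 0.5268 -0.3164  0.098 ] station 0.0036029454339815362 -0.0914290918065313
psBR [ 0.6246 -0.4323  0.106 ] station 0.12209309117654968 -0.18616746909575788
bFR [ 0.4018 -0.3935  0.03  ] station -0.10404667213086237 -0.19131159623237629
key [ 0.5272 -0.0776  0.143 ] station -0.0423932047668275 0.14285627045290422
```

```bash
python3 -m jog '[0,20,35,0,0, 60,40,70,-15,-0.3, 110,60,105,-30,-0.6, 110,75,135,-50,-0.6, 110,84.5,158,-70,-0.6,110,84.5,158,-76,-0.6,110,84.5,158,-76,-0.6,110,84.5,158,-76,-0.6,110,84.5,158,-76,-0.6,110,84.5,158,-76,-0.6]'
python3 - <<'E'
from h import *
o=r.get_obs();print(o["time"],o["ee_pos"],np.abs(o["joint_velocities"]).max())
f=imaging.grab_frame("wrist");save("w3",f,None,1.5);np.savez("w3.npz",T=wristT(f,o))
E
```

```text
time: 2.45
ee_pos: [0.5284, -0.073, 0.2011]
tool_rot: [2.43, 1.99, 0.008]
wrist_force: [-0.4, 0.3, 0.9]
gripper_width: 0.0487
2.45 [ 0.5284 -0.073   0.2011] 0.007516883301920758
```

View pics/w3.png

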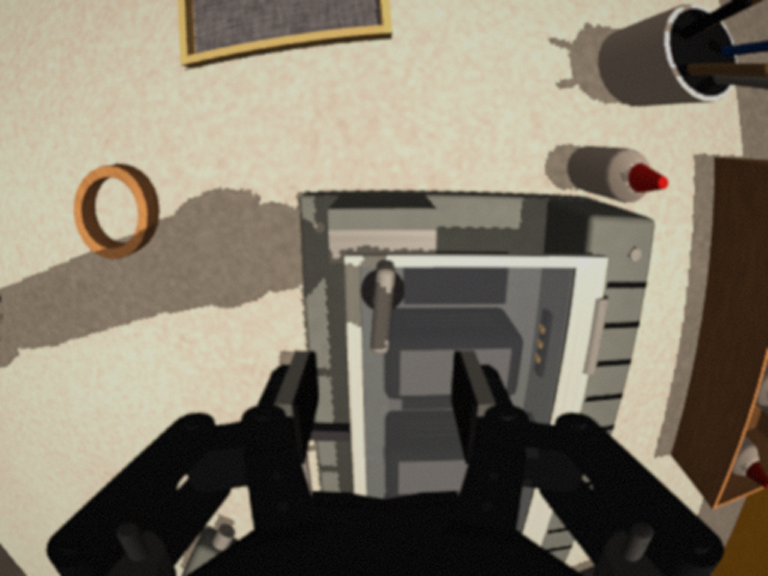

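Run:
```python
from h import *
f=imaging.grab_frame("wrist");T=np.load("w3.npz")["T"]
c=lambda a,b,z:cast(f,(a/1.5-.2,b/1.5-.2),z,T)
a=c(386,268,.1485);b=c(380,346,.1485);print(a,b,(a+b)/2,np.linalg.norm(a-b),np.degrees(np.arctan2(-(a-b)[0],(a-b)[1])))
print(c(383,290,.114))
```

```text
[ 0.5343 -0.0497  0.1485] [ 0.5237 -0.0877  0.1485] [ 0.529  -0.0687  0.1485] 0.03944379221989673 -15.51832281130562
[ 0.5286 -0.0713  0.114 ]
```

```bash
python3 -m jog '[110,0.5,2.5,-20,0, 110,0.5,2.5,-40,0, 110,0.5,2.5,-60,0, 110,0.5,2.5,-72,0,110,0.5,2.5,-79,0,110,0.5,2.5,-79,0,110,0.5,2.5,-79,0]'; python3 -m jog '[255,0,0,0,0,255,0,0,0,0,255,0,0,0,0,255,0,0,0,0,255,0,0,0,0,255,0,0,0,0]';python3 - <<'E'
from h import *
f=imaging.grab_frame("wrist");save("w4",f,None,1.5);
E
```

```text
time: 3.13
ee_pos: [0.5292, -0.0702, 0.1225]
tool_rot: [2.43, 1.991, 0.009]
wrist_force: [0.4, 0.2, 0.7]
gripper_width: 0.0484
time: 3.63
ee_pos: [0.5281, -0.0701, 0.1234]
tool_rot: [-2.43, -1.99, -0.007]
wrist_force: [-2.9, 0.6, 4.7]
gripper_width: 0.0079
```

View pics/w4.png

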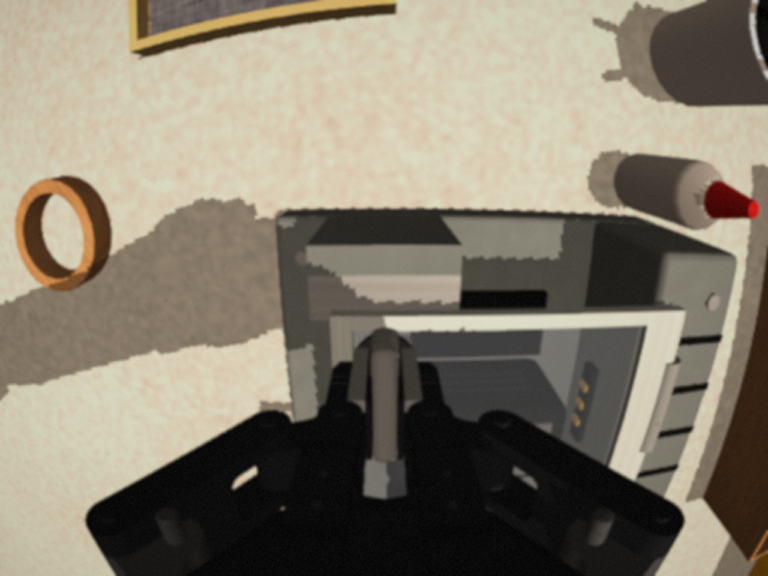

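```bash
python3 -m jog '[255,0,0,0,-6,255,0,0,0,-12,255,0,0,0,-18,255,0,0,0,-24,255,0,0,0,-30,255,0,0,0,-36,255,0,0,0,-42,255,0,0,0,-48,255,0,0,0,-48,255,0,0,0,-48]'; python3 -m jog '[255,0,0,0,-6,255,0,0,0,-12,255,0,0,0,-18,255,0,0,0,-24,255,0,0,0,-30,255,0,0,0,-36,255,0,0,0,-41,255,0,0,0,-41,255,0,0,0,-41]';python3 - <<'E'
from h import *
f=imaging.grab_frame("wrist");save("w5",f,None,1.5);print(r.get_obs()["qpos"],r.get_obs()["torque"])
E
```

```text
time: 4.52
ee_pos: [0.5291, -0.0709, 0.1236]
tool_rot: [3.026, 0.832, 0.009]
wrist_force: [2.5, -2.1, -3.3]
gripper_width: 0.0076
time: 5.27
ee_pos: [0.5293, -0.072, 0.1236]
tool_rot: [3.123, -0.276, 0.008]
wrist_force: [1.4, -3.9, -4.0]
gripper_width: 0.0077
[-0.0003  0.5745  0.1373  1.8915 -0.1093  0.6773 -1.5475] [-0.8794 -0.4327 -0.0223]
```

View pics/w5.png

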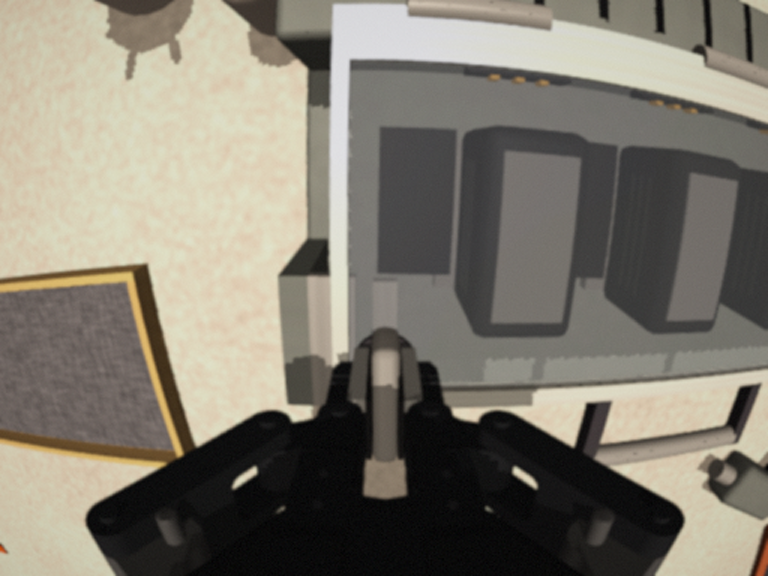

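```bash
python3 -m jog '[120,0,0,0,0,120,0,0,0,0,120,0,0,0,0,120,0,0,20,0,120,0,0,40,0,120,0,0,60,0,150,0,-10,80,6,165,-10,-20,90,12,165,-20,-40,90,18,165,-30,-50,90,25]'; python3 -m jog '[165,-10,-15,0,7,165,-20,-30,0,14,165,-30,-45,0,21,165,-40,-60,0,28,165,-50,-75,0,35,165,-55,-85,0,42,165,-55,-85,0,49,165,-55,-85,0,56,165,-55,-85,0,63,165,-55,-85,0,63]'
python3 - <<'E'
from h import *
o=r.get_obs();print(o["time"],o["ee_pos"],R.from_rotvec(o["tool_rot"]).as_matrix()[:,1],np.abs(o["joint_velocities"]).max())
f=imaging.grab_frame("wrist");save("w6",f,None,1.5);
E
```

```text
time: 6.15
ee_pos: [0.4992, -0.1231, 0.2148]
tool_rot: [3.108, 0.415, 0.013]
wrist_force: [0.3, -1.0, 0.2]
gripper_width: 0.0303
time: 6.98
ee_pos: [0.444, -0.2076, 0.215]
tool_rot: [-2.435, -1.985, -0.017]
wrist_force: [-0.6, 0.1, -0.6]
gripper_width: 0.03
6.9833 [ 0.444  -0.2076  0.215 ] [ 0.9795 -0.2012  0.0068] 0.14602441472772693
```

View pics/w6.png

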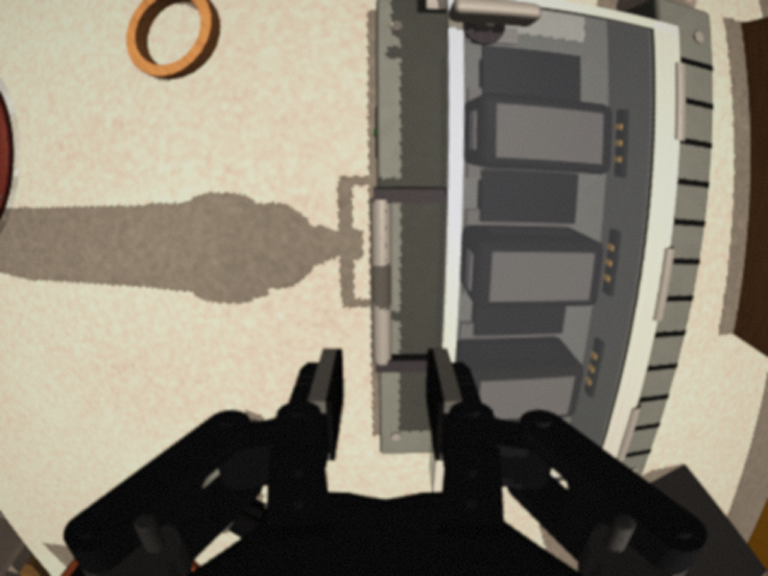

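```bash
python3 -m jog '[165,0,0,-15,0.3,165,0,0.5,-30,0.4,165,0,0.5,-45,0.4,165,0,0.5,-60,0.4,165,0,0.5,-70,0.4,165,0,0.5,-70,0.4,165,0,0.5,-70,0.4]'
python3 - <<'E'
from h import *
o=r.get_obs();print(o["time"],o["ee_pos"],R.from_rotvec(o["tool_rot"]).as_matrix()[:,1],np.abs(o["joint_velocities"]).max())
f=imaging.grab_frame("wrist");save("w7",f,None,1.5);np.savez("w7.npz",T=wristT(f,o))
E
```

```text
time: 7.62
ee_pos: [0.4439, -0.2066, 0.1448]
tool_rot: [-2.432, -1.987, -0.016]
wrist_force: [-0.7, 0.1, 1.0]
gripper_width: 0.0301
7.6167 [ 0.4439 -0.2066  0.1448] [ 0.9798 -0.1997  0.0057] 0.020296910009285324
```

View pics/w7.png

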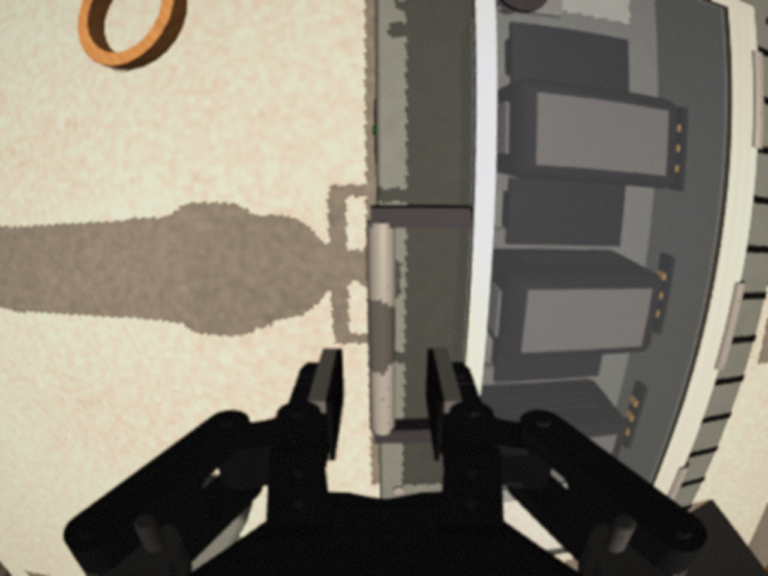

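```bash
python3 -m jog '[165,0,0,-12,0,165,0,0,-24,0,165,0,0,-36,0,165,0,0,-46,0,165,0,0,-53,0,165,0,0,-53,0,165,0,0,-53,0]'; python3 -m jog '[215,0,0,0,0,235,0,0,0,0,255,0,0,0,0,255,0,0,0,0,255,0,0,0,0]'
python3 - <<'E'
from h import *
import math
Y=np.radians(-11.2);x=np.array([np.cos(Y),np.sin(Y)])
r0=.187;a0=math.atan2(-.002,.102)
for th in(.1,.2,.3,.4,.5,.6,.7,.8,.9,1.0,1.1,1.2,1.3,1.4,1.5,1.6,1.7,1.75,1.8):
    a=th-math.asin(.002/.187); dx=r0*(math.cos(-math.asin(.002/.187))-math.cos(a)); dz=r0*(math.sin(a)+.002/.187)
    print(th,[round(1000*v) for v in (dx*x[0],dx*x[1],dz)])
E
```

```text
time: 8.25
ee_pos: [0.4448, -0.2069, 0.0928]
tool_rot: [2.432, 1.987, 0.018]
wrist_force: [-0.2, 0.1, -0.0]
gripper_width: 0.0304
time: 8.67
ee_pos: [0.4428, -0.2065, 0.0935]
tool_rot: [-2.432, -1.986, -0.014]
wrist_force: [-4.0, 1.6, 5.6]
gripper_width: 0.01
0.1 [1, 0, 19]
0.2 [3, -1, 37]
0.3 [8, -2, 55]
0.4 [14, -3, 73]
0.5 [22, -4, 90]
0.6 [31, -6, 106]
0.7 [42, -8, 121]
0.8 [54, -11, 135]
0.9 [68, -13, 147]
1.0 [83, -16, 158]
1.1 [98, -19, 168]
1.2 [115, -23, 176]
1.3 [132, -26, 182]
1.4 [150, -30, 186]
1.5 [168, -33, 188]
1.6 [187, -37, 189]
1.7 [205, -41, 188]
1.75 [214, -42, 186]
1.8 [223, -44, 185]
```

```bash
python3 -m jog '[255,0,0,8,0,255,1,0,19,0,255,2,0,28,0,255,3,-1,37,0,255,5,-1,46,0,255,8,-2,55,0,255,11,-2,64,0,255,14,-3,73,0,255,14,-3,73,0]'
python3 - <<'E'
from h import *
f=imaging.grab_frame("scene");save("s1",f,(70,80,300,280),3.4)
E
```

```text
time: 9.42
ee_pos: [0.4561, -0.2092, 0.168]
tool_rot: [-2.431, -1.985, -0.012]
wrist_force: [-3.2, 1.5, -0.1]
gripper_width: 0.0099
```

View pics/s1.png

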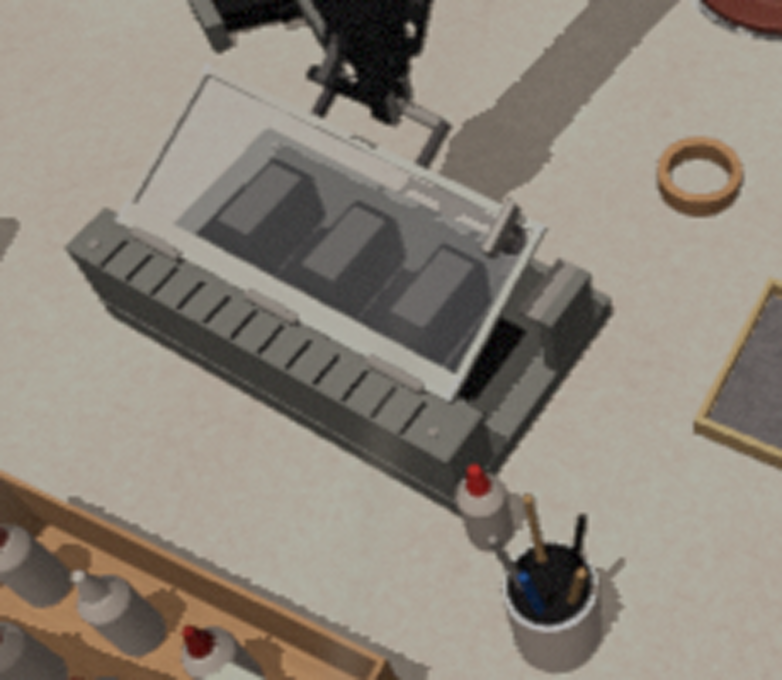

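```bash
python3 -m jog '[255,4,0,9,0,255,8,-1,17,0,255,12,-2,25,0,255,17,-3,33,0,255,28,-5,48,0,255,40,-8,62,0,255,54,-10,74,0,255,69,-13,85,0,255,84,-16,95,0,255,84,-16,95,0]'; python3 -m jog '[255,17,-4,8,0,255,34,-7,14,0,255,52,-11,18,0,255,70,-14,20,0,255,89,-18,21,0,255,107,-22,20,0,255,116,-23,18,0,255,120,-24,18,0,255,120,-24,18,0,255,120,-24,18,0]';  python3 - <<'E'
from h import *
print(r.get_obs()["qpos"])
f=imaging.grab_frame("scene");save("s2",f,(70,80,300,280),3.4)
E
```

```text
time: 10.3
ee_pos: [0.5389, -0.2257, 0.2659]
tool_rot: [-2.431, -1.984, -0.007]
wrist_force: [-10.6, 1.8, 14.9]
gripper_width: 0.0094
time: 11.13
ee_pos: [0.661, -0.2501, 0.2857]
tool_rot: [2.433, 1.985, 0.014]
wrist_force: [3.1, -0.8, 4.6]
gripper_width: 0.0093
[ 0.4364  0.6834 -0.2147  1.1433  0.1329  1.3218  0.035 ]
```

View pics/s2.png

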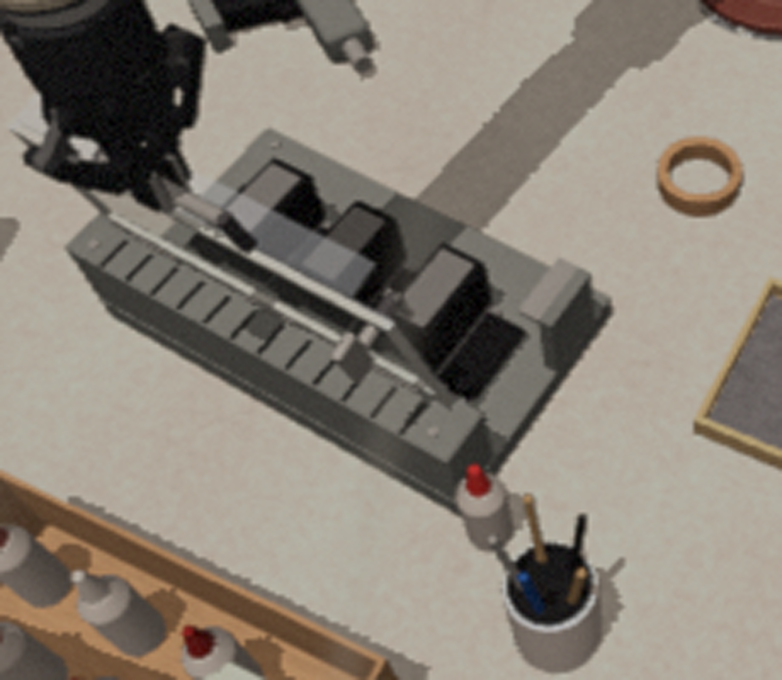

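```bash
python3 -m jog '[165,0,0,0,0,165,0,0,0,0,165,0,0,0,0,165,0,0,15,0,165,0,0,35,0,165,0,0,55,0,165,-30,5,65,7,120,-60,20,65,14,90,-80,30,65,21,75,-90,50,65,28]'; python3 -m jog '[75,-4,14,0,7,75,-8,28,0,14,75,-10,40,0,21,75,-10,50,0,28,75,-10,60,0,35,75,-10,60,0,42,75,-10,60,0,49,75,-10,60,0,56,75,-10,60,0,62,75,-10,60,0,62]';  python3 - <<'E'
from h import *
o=r.get_obs();j=R.from_rotvec(o["tool_rot"]).as_matrix()[:,1];print(o["ee_pos"],o["qpos"],np.degrees(np.arctan2(j[1],j[0])))
f=imaging.grab_frame("scene");save("s3",f,(0,0,420,320),1.9)
E
```

```text
time: 12.02
ee_pos: [0.5672, -0.2026, 0.3508]
tool_rot: [-1.88, -2.516, -0.007]
wrist_force: [-0.2, -0.8, -0.0]
gripper_width: 0.0604
time: 12.85
ee_pos: [0.5566, -0.1428, 0.35]
tool_rot: [-0.312, -3.121, -0.005]
wrist_force: [-0.6, -0.8, -0.2]
gripper_width: 0.0599
[ 0.5566 -0.1428  0.35  ] [ 0.6011  0.4661 -0.6284  1.434   0.2712  1.3347  1.3303] 78.57049165406892
```

View pics/s3.png

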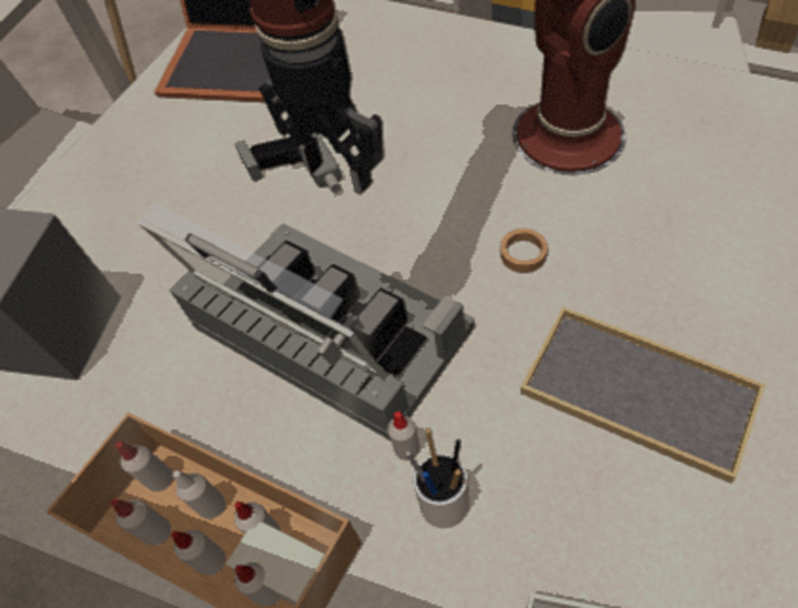

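```bash
python3 -m jog '[75,5,4.5,-30,0.2,75,5,4.5,-60,0.2,75,5,4.5,-90,0.2,75,5,4.5,-120,0.2,75,5,4.5,-150,0.2,75,5,4.5,-180,0.2,75,5,4.5,-205,0.2,75,5,4.5,-220,0.2,75,5,4.5,-220,0.2,75,5,4.5,-220,0.2]';  python3 - <<'E'
from h import *
o=r.get_obs();j=R.from_rotvec(o["tool_rot"]).as_matrix()[:,1];print(o["ee_pos"],o["qpos"],np.degrees(np.arctan2(j[1],j[0])))
f=imaging.grab_frame("wrist");save("w8",f,None,1.5);np.savez("w8.npz",T=wristT(f,o))
E
```

```text
time: 13.73
ee_pos: [0.5612, -0.1383, 0.1296]
tool_rot: [-0.315, -3.119, -0.006]
wrist_force: [-0.3, 0.7, 0.1]
gripper_width: 0.0601
[ 0.5612 -0.1383  0.1296] [ 0.5336  0.6763 -0.5338  1.7385  0.4314  0.8534  1.1748] 78.45216008153425
```

View pics/w8.png

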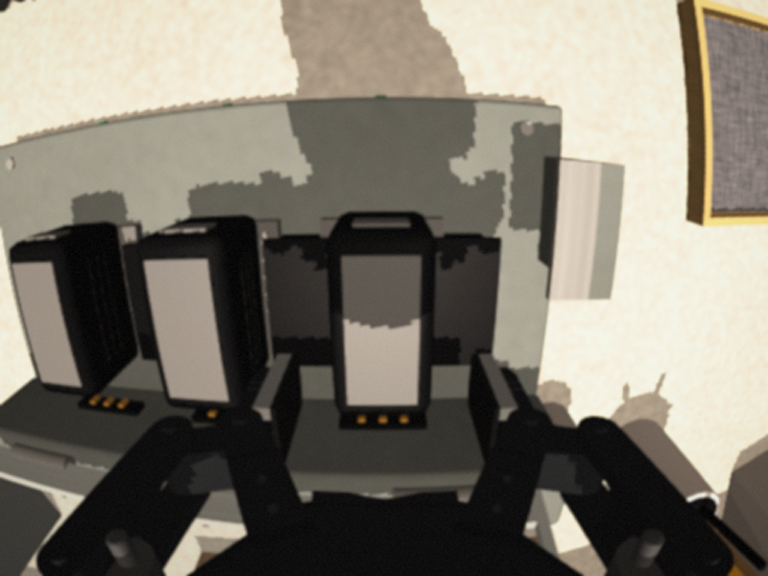

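Run:
```python
from h import *
f=imaging.grab_frame("wrist");T=np.load("w8.npz")["T"]
Y=np.radians(-11.2);x=np.array([np.cos(Y),np.sin(Y)]);y=np.array([-np.sin(Y),np.cos(Y)])
og=np.array([.5435,-.2265])
for q in((334,240),(432,240),(337,411),(429,411),(145,258),(213,258),(164,404),(235,404)):
    v=cast(f,(q[0]/1.5-.2,q[1]/1.5-.2),.098,T);d=v[:2]-og;print(v,d@x,d@y)
print([proj(f,[.5612,-.1383,z],T)*1.5 for z in(.13,.098)])
```

```text
[ 0.5172 -0.1493  0.098 ] -0.04080500851166499 0.0705817151012599
[ 0.5251 -0.1108  0.098 ] -0.040554710024960305 0.10994367188676243
[ 0.5962 -0.1675  0.098 ] 0.040264980711879374 0.06813383405869394
[ 0.6049 -0.1252  0.098 ] 0.040529566634419624 0.1112491270024364
[ 0.506  -0.2356  0.098 ] -0.03497240185294512 -0.016235632039045263
[ 0.5135 -0.2022  0.098 ] -0.03416504365289696 0.017961725858188313
[ 0.5799 -0.2562  0.098 ] 0.041491204505248264 -0.022086543323533752
[ 0.5846 -0.2161  0.098 ] 0.038312122453322744 0.018204261195153844
[array([382.4943, 369.2982]), array([382.6337, 333.3646])]
```

```bash
python3 -m jog '[75,0,0,-15,0.3,75,0,0,-30,0.3,75,0,0,-45,0.3,75,0,0,-60,0.3,75,0,0,-70,0.3,75,0,0,-77,0.3,75,0,0,-77,0.3,75,0,0,-77,0.3]'; python3 -m jog '[110,0,0,0,0,150,0,0,0,0,255,0,0,0,0,255,0,0,0,0,255,0,0,0,0,255,0,0,0,0]'
```

```text
time: 14.5
ee_pos: [0.5632, -0.1382, 0.0551]
tool_rot: [-0.307, -3.125, -0.005]
wrist_force: [-0.2, -0.1, 0.9]
gripper_width: 0.0602
time: 15.0
ee_pos: [0.5642, -0.139, 0.0565]
tool_rot: [0.308, 3.125, 0.003]
wrist_force: [-0.7, -1.4, 6.0]
gripper_width: 0.0454
```

```bash
python3 -m jog '[255,-4,0.8,0,0,255,-8,1.6,0,0,255,-12,2.4,0,0,255,-16,3.2,0,0,255,-20,4,0,0]'; python3 -m jog '[255,-8,1.6,0,0,255,-16,3.2,0,0,255,-24,4.8,0,0,255,-32,6.4,0,0,255,-40,8,0,0,255,-48,9.6,0,0,255,-56,11.2,0,0,255,-64,12.7,0,0,255,-68,13.5,0,0,255,-68,13.5,0,0]'
python3 - <<'E'
from h import *
f=imaging.grab_frame("scene");save("s4",f,(70,60,330,260),3)
E
```

```text
time: 15.42
ee_pos: [0.5443, -0.1347, 0.0566]
tool_rot: [0.307, 3.124, 0.004]
wrist_force: [2.0, -0.0, -2.3]
gripper_width: 0.0455
time: 16.25
ee_pos: [0.4739, -0.1208, 0.0565]
tool_rot: [-0.307, -3.125, -0.003]
wrist_force: [-2.8, 1.0, 1.8]
gripper_width: 0.0453
```

View pics/s4.png

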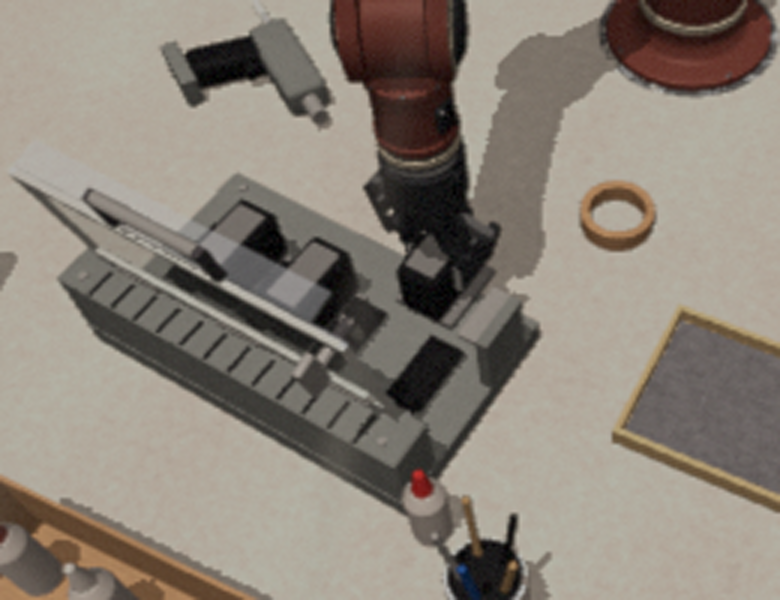

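```bash
python3 -m jog '[255,0,0,12,0,255,0,0,26,0,255,0,0,42,0,255,0,0,60,0,255,0,0,80,0,255,0,0,100,0,255,0,0,120,0,255,0,0,140,0,255,0,0,145,0,255,0,0,145,0]'
cat >> h.py <<'E'
def tray(f=None,show=False):
    f=f or imaging.grab_frame("top"); hsv=cv2.cvtColor(f["pixels"],cv2.COLOR_RGB2HSV)
    m=cv2.inRange(hsv,(15,90,60),(35,255,255)); m[:150]=0; m[:,:85]=0; m[:,280:]=0; m[290:]=0
    cs,_=cv2.findContours(m,cv2.RETR_EXTERNAL,cv2.CHAIN_APPROX_NONE)
    p=np.vstack([c for c in cs if cv2.contourArea(c)>15 or len(c)>20])
    q=np.array([cast(f,a[0],.022)[:2] for a in p]).astype(np.float32)*1000
    b=cv2.minAreaRect(q); return b
E
python3 - <<'E'
from h import *
f=imaging.grab_frame("top");save("t1",f,(60,60,400,320),2.3);print(tray(f))
o=r.get_obs();print(o["ee_pos"],o["gripper_width"])
E
```

```text
time: 17.13
ee_pos: [0.4742, -0.1209, 0.202]
tool_rot: [-0.308, -3.126, -0.002]
wrist_force: [-0.0, -0.1, -4.8]
gripper_width: 0.0454
((480.0462951660156, 184.3638916015625), (479.78057861328125, 189.8265380859375), 74.32251739501953)
[ 0.4732 -0.1209  0.2009] 0.0451151490650586
```

View pics/t1.png

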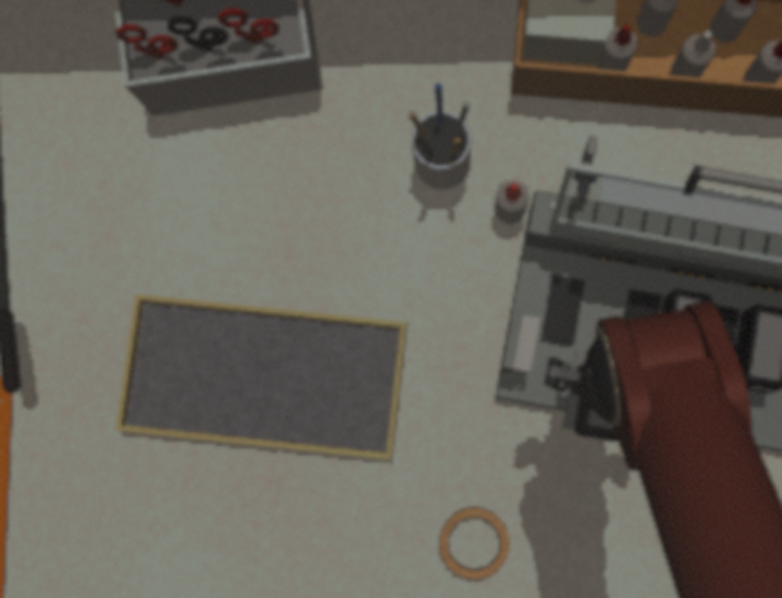

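```bash
sed -i 's/m\[290:\]=0/m[268:]=0; m[:,248:]=0/' h.py; python3 -m jog '[255,2,20,0,0,255,5,45,0,1,255,8,72,0,2,255,11,100,0,3,255,14,128,0,4,255,17,156,0,4.8,255,20,184,0,4.8,255,22,212,0,4.8,255,24,235,0,4.8,255,24,245,0,4.8]'; python3 -m jog '[255,2,25,0,0,255,5,50,0,0,255,8,77,0,0,255,11,105,0,0,255,14,133,0,0,255,17,161,0,0,255,20,185,0,0,255,21,205,0,0,255,21,215,0,0,255,21,215,0,0]'
python3 - <<'E'
from h import *
o=r.get_obs();j=R.from_rotvec(o["tool_rot"]).as_matrix()[:,1];print(o["ee_pos"],o["qpos"],np.degrees(np.arctan2(j[1],j[0])))
f=imaging.grab_frame("top");save("t2",f,(60,60,400,320),2.3);
E
```

```text
time: 18.02
ee_pos: [0.4959, 0.1285, 0.1992]
tool_rot: [-0.167, -3.131, -0.007]
wrist_force: [0.0, -0.0, -4.5]
gripper_width: 0.0452
time: 18.85
ee_pos: [0.5151, 0.3455, 0.1974]
tool_rot: [-0.161, -3.128, -0.007]
wrist_force: [-0.6, -0.4, -4.4]
gripper_width: 0.0455
[0.5151 0.3455 0.1974] [-0.2765  0.6658 -0.5986  1.5429  0.398   1.0623  0.4956] 84.09111175056708
```

View pics/t2.png

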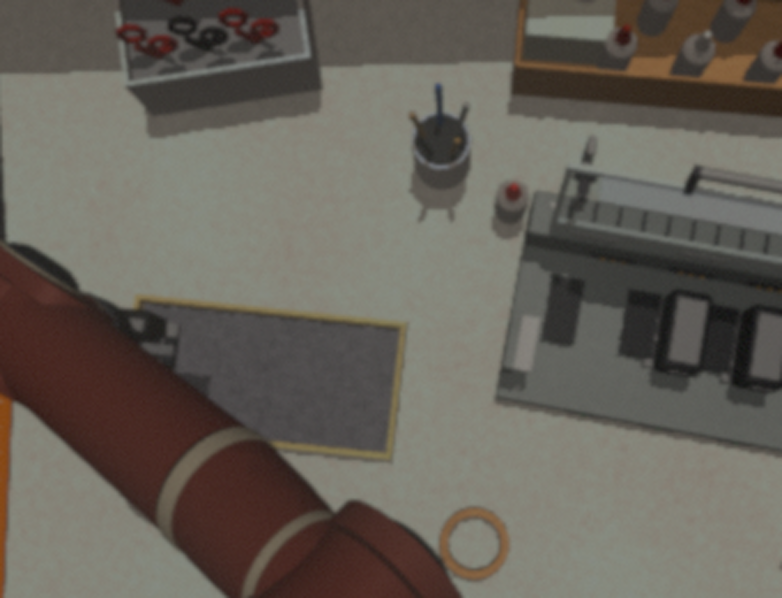

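```bash
python3 -m jog '[255,2,-3,-20,0,255,3.5,-6,-45,0,255,3.5,-6,-70,0,255,3.5,-6,-95,0,255,3.5,-6,-115,0,255,3.5,-6,-132,0,255,3.5,-6,-145,0,255,3.5,-6,-150,0,255,3.5,-6,-153,0,255,3.5,-6,-153,0]'; python3 -m jog '[255,0,0,-3,0,255,0,0,-5,0,255,0,0,-5,0]'
```

```text
time: 19.73
ee_pos: [0.5198, 0.3363, 0.0445]
tool_rot: [-0.166, -3.128, -0.002]
wrist_force: [-0.1, -0.0, -4.5]
gripper_width: 0.0456
time: 19.98
ee_pos: [0.5201, 0.3362, 0.0399]
tool_rot: [-0.167, -3.129, -0.002]
wrist_force: [0.2, -0.9, -4.5]
gripper_width: 0.0455
```

```bash
python3 -m jog '[255,0,0,-2,0,255,0,0,-4,0,255,0,0,-6,0,255,0,0,-6,0]'
```

```text
time: 20.32
ee_pos: [0.5198, 0.336, 0.0334]
tool_rot: [-0.166, -3.128, -0.001]
wrist_force: [-0.2, -0.5, -4.4]
gripper_width: 0.0455
```

```bash
python3 -m jog '[255,0,0,-1.5,0,255,0,0,-2.5,0,255,0,0,-2.5,0]'
```

```text
time: 20.57
ee_pos: [0.5198, 0.3362, 0.0327]
tool_rot: [-0.166, -3.129, -0.0]
wrist_force: [-2.9, -2.5, 5.2]
gripper_width: 0.0455
```

```bash
python3 -m jog '[200,0,0,0,0,150,0,0,0,0,75,0,0,0,0,75,0,0,0,0,75,0,0,0,0,75,0,0,15,0,75,0,0,35,0,75,0,0,60,0,75,0,0,90,0,75,0,0,120,0]'; python3 -m jog '[75,0,-20,30,0,75,0,-50,50,0,75,0,-80,60,0,75,0,-110,60,-1,75,0,-140,60,-2,75,0,-170,60,-3,75,0,-200,60,-5,75,0,-230,60,-5,75,0,-260,60,-5,75,0,-270,60,-5]'
python3 - <<'E'
from h import *
o=r.get_obs();j=R.from_rotvec(o["tool_rot"]).as_matrix()[:,1];print(o["time"],o["ee_pos"],np.degrees(np.arctan2(j[1],j[0])))
f=imaging.grab_frame("top");save("t3",f,(60,60,400,320),2.3);print(tray(f))
E
```

```text
time: 21.4
ee_pos: [0.5196, 0.3362, 0.1539]
tool_rot: [-0.166, -3.129, -0.0]
wrist_force: [1.1, 0.9, -0.0]
gripper_width: 0.0605
time: 22.23
ee_pos: [0.52, 0.0603, 0.2137]
tool_rot: [-0.313, -3.118, 0.006]
wrist_force: [-0.4, -1.5, -0.4]
gripper_width: 0.0607
22.2333 [0.52   0.0603 0.2137] 78.51794238393646
((504.6238098144531, 252.08071899414062), (317.885986328125, 156.36868286132812), 83.29507446289062)
```

View pics/t3.png

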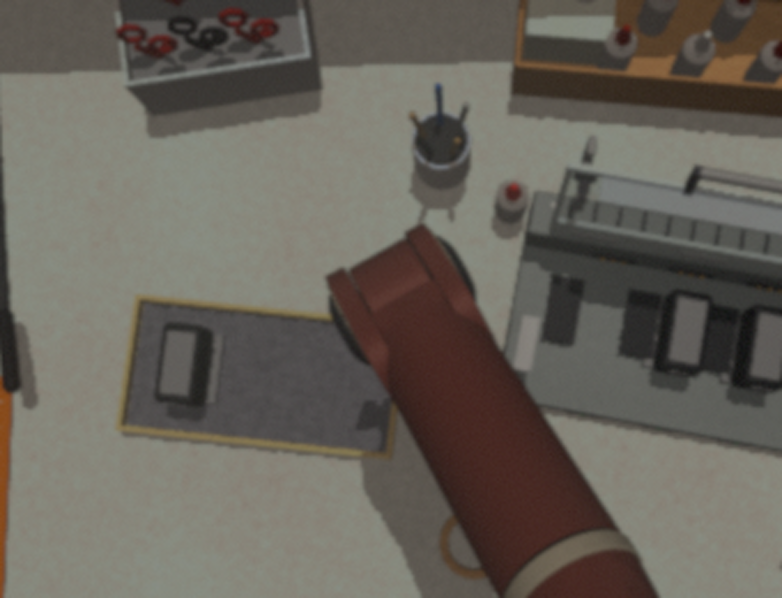

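```bash
python3 -m jog '[75,3,-30,0,0.3,75,6,-60,0,0.3,75,9,-90,0,0.3,75,12,-120,0,0.3,75,14,-150,0,0.3,75,16,-180,0,0.3,75,18,-210,0,0.3,75,20,-240,0,0.3,75,22,-270,0,0.3,75,23,-287,0,0.3]'; python3 -m jog '[75,1,-2,-20,0,75,1,-2,-40,0,75,1,-2,-60,0,75,1,-2,-78,0,75,1,-2,-84,0,75,1,-2,-84,0,75,1,-2,-84,0]'
python3 - <<'E'
from h import *
o=r.get_obs();j=R.from_rotvec(o["tool_rot"]).as_matrix()[:,1];print(o["time"],o["ee_pos"],np.degrees(np.arctan2(j[1],j[0])))
f=imaging.grab_frame("wrist");save("w9",f,None,1.5);np.savez("w9.npz",T=wristT(f,o))
E
```

```text
time: 23.12
ee_pos: [0.5439, -0.2297, 0.2137]
tool_rot: [-0.311, -3.119, 0.007]
wrist_force: [0.4, 0.4, -0.1]
gripper_width: 0.0602
time: 23.7
ee_pos: [0.5459, -0.2307, 0.1302]
tool_rot: [-0.309, -3.121, 0.006]
wrist_force: [0.0, -0.1, -0.3]
gripper_width: 0.0601
23.7 [ 0.5459 -0.2307  0.1302] 78.68099260628293
```

View pics/w9.png

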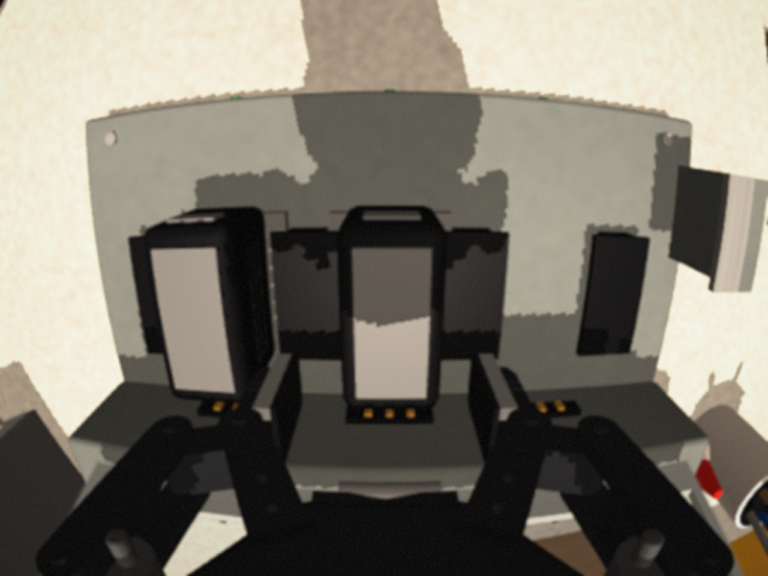

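```bash
python3 -m jog '[75,-2,3.5,-15,0,75,-2,3.5,-30,0,75,-2,3.5,-45,0,75,-2,3.5,-60,0,75,-2,3.5,-70,0,75,-2,3.5,-76,0,75,-2,3.5,-76,0,75,-2,3.5,-76,0]'; python3 -m jog '[110,0,0,0,0,150,0,0,0,0,255,0,0,0,0,255,0,0,0,0,255,0,0,0,0,255,0,0,0,0]'; python3 -m jog '[255,-4,0.8,0,0,255,-8,1.6,0,0,255,-12,2.4,0,0,255,-16,3.2,0,0,255,-20,4,0,0]'
```

```text
time: 24.42
ee_pos: [0.5449, -0.2275, 0.0555]
tool_rot: [-0.31, -3.123, 0.007]
wrist_force: [-0.1, -0.4, 0.2]
gripper_width: 0.0604
time: 24.92
ee_pos: [0.5458, -0.228, 0.0568]
tool_rot: [-0.311, -3.125, 0.009]
wrist_force: [-1.1, -1.8, 5.9]
gripper_width: 0.0457
time: 25.33
ee_pos: [0.5259, -0.2238, 0.0569]
tool_rot: [0.311, 3.126, -0.008]
wrist_force: [2.0, -0.7, -2.0]
gripper_width: 0.0453
```

```bash
python3 -m jog '[255,-8,1.6,0,0,255,-16,3.2,0,0,255,-24,4.8,0,0,255,-32,6.4,0,0,255,-40,8,0,0,255,-48,9.6,0,0,255,-56,11.2,0,0,255,-64,12.7,0,0,255,-70,13.9,0,0,255,-70,13.9,0,0]'; python3 -m jog '[255,0,0,12,0,255,0,0,26,0,255,0,0,42,0,255,0,0,60,0,255,0,0,80,0,255,0,0,100,0,255,0,0,120,0,255,0,0,140,0,255,0,0,145,0,255,0,0,145,0]'
python3 - <<'E'
from h import *
f=imaging.grab_frame("top");print(tray(f));o=r.get_obs();print(o["ee_pos"],o["gripper_width"])
f=imaging.grab_frame("scene");save("s5",f,(70,40,330,240),3)
E
```

```text
time: 26.17
ee_pos: [0.4533, -0.2095, 0.0568]
tool_rot: [-0.311, -3.123, 0.009]
wrist_force: [-2.3, 0.3, 1.8]
gripper_width: 0.0453
time: 27.0
ee_pos: [0.4531, -0.2095, 0.2023]
tool_rot: [-0.311, -3.123, 0.01]
wrist_force: [-0.0, 0.7, -5.5]
gripper_width: 0.0456
((504.73223876953125, 254.69972229003906), (315.9196472167969, 156.10931396484375), 83.33969116210938)
[ 0.4522 -0.2094  0.2011] 0.04507516092842023
```

View pics/s5.png

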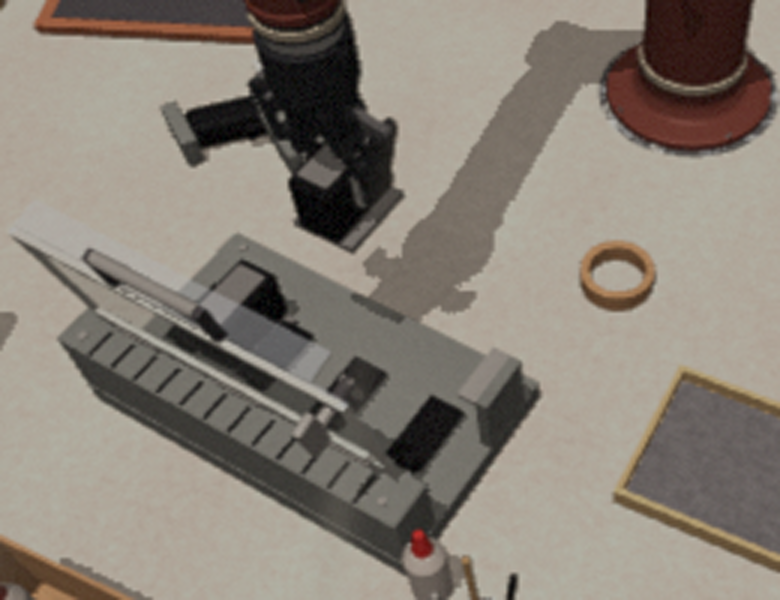

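```bash
python3 -m jog '[255,3,20,0,0,255,6,45,0,1,255,9,72,0,2,255,12,100,0,3,255,15,128,0,4,255,18,156,0,4.8,255,21,184,0,4.8,255,24,212,0,4.8,255,26,230,0,4.8,255,26,235,0,4.8]'; python3 -m jog '[255,3,25,0,0,255,6,50,0,0,255,9,77,0,0,255,12,105,0,0,255,15,133,0,0,255,18,161,0,0,255,22,185,0,0,255,25,200,0,0,255,27,212,0,0,255,27,212,0,0]'
python3 - <<'E'
from h import *
o=r.get_obs();j=R.from_rotvec(o["tool_rot"]).as_matrix()[:,1];print(o["ee_pos"],np.degrees(np.arctan2(j[1],j[0])))
o=r.get_obs();f=imaging.grab_frame("top");save("t4",f,(60,60,400,320),2.3);print(tray(f))
E
```

```text
time: 27.93
ee_pos: [0.4768, 0.0303, 0.1992]
tool_rot: [-0.168, -3.128, 0.003]
wrist_force: [0.0, 0.4, -5.5]
gripper_width: 0.0456
time: 28.77
ee_pos: [0.5031, 0.2445, 0.1979]
tool_rot: [-0.163, -3.126, 0.002]
wrist_force: [-0.7, 0.5, -4.4]
gripper_width: 0.0452
[0.5031 0.2445 0.1979] 84.01819009449655
((504.5274353027344, 254.60784912109375), (315.7267150878906, 156.6887969970703), 83.31173706054688)
```

View pics/t4.png

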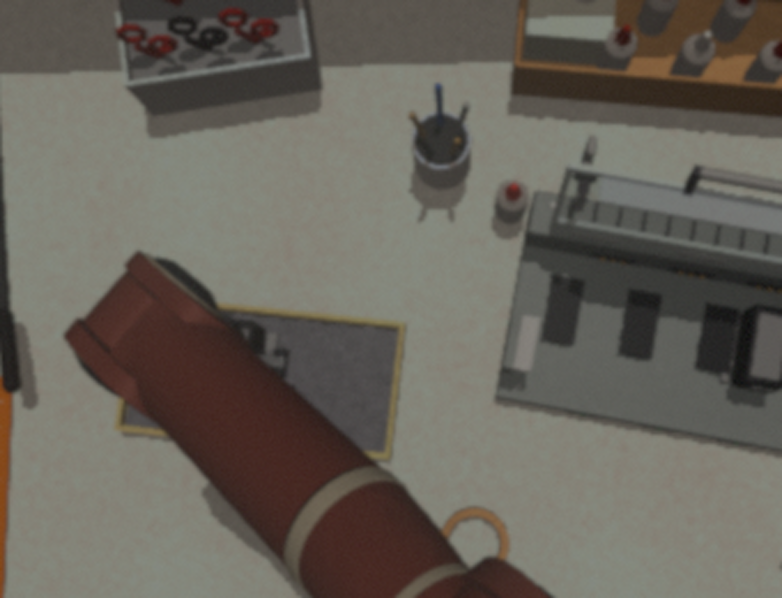

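```bash
python3 -m jog '[255,2,1,-20,0,255,3,3,-45,0,255,3,3,-70,0,255,3,3,-95,0,255,3,3,-115,0,255,3,3,-132,0,255,3,3,-145,0,255,3,3,-155,0,255,3,3,-160,0,255,3,3,-160,0]'; python3 -m jog '[255,0,0,-2,0,255,0,0,-4,0,255,0,0,-4,0]'
```

```text
time: 29.65
ee_pos: [0.5059, 0.2433, 0.0368]
tool_rot: [-0.168, -3.124, 0.01]
wrist_force: [0.2, -0.6, -5.5]
gripper_width: 0.0453
time: 29.9
ee_pos: [0.5066, 0.2431, 0.0334]
tool_rot: [-0.169, -3.125, 0.009]
wrist_force: [0.7, 0.6, -5.2]
gripper_width: 0.0454
```

```bash
python3 -m jog '[255,0,0,-1.5,0,255,0,0,-2,0,255,0,0,-2,0]';  python3 -m jog '[200,0,0,0,0,150,0,0,0,0,75,0,0,0,0,75,0,0,0,0,75,0,0,0,0,75,0,0,15,0,75,0,0,35,0,75,0,0,60,0,75,0,0,90,0,75,0,0,120,0]'; python3 -m jog '[75,0,-20,30,0,75,0,-50,50,0,75,0,-80,60,0,75,0,-110,60,-1,75,0,-140,60,-2,75,0,-170,60,-3,75,0,-200,60,-5,75,0,-230,60,-5,75,0,-260,60,-5,75,0,-270,60,-5]'
python3 - <<'E'
from h import *
o=r.get_obs();j=R.from_rotvec(o["tool_rot"]).as_matrix()[:,1];print(o["time"],o["ee_pos"],np.degrees(np.arctan2(j[1],j[0])))
f=imaging.grab_frame("top");save("t5",f,(60,60,400,320),2.3);print(tray(f))
E
```

```text
time: 30.15
ee_pos: [0.5066, 0.2433, 0.0331]
tool_rot: [-0.169, -3.126, 0.01]
wrist_force: [-2.0, -2.7, 4.9]
gripper_width: 0.0451
time: 30.98
ee_pos: [0.5064, 0.2433, 0.1542]
tool_rot: [-0.169, -3.126, 0.01]
wrist_force: [0.2, 0.7, 0.6]
gripper_width: 0.0603
time: 31.82
ee_pos: [0.5063, -0.0326, 0.214]
tool_rot: [-0.316, -3.114, 0.015]
wrist_force: [-0.6, -1.0, 0.6]
gripper_width: 0.0603
31.8167 [ 0.5063 -0.0326  0.214 ] 78.4089195671951
((504.3578186035156, 254.5155029296875), (316.4234313964844, 156.20216369628906), 83.23493957519531)
```

View pics/t5.png

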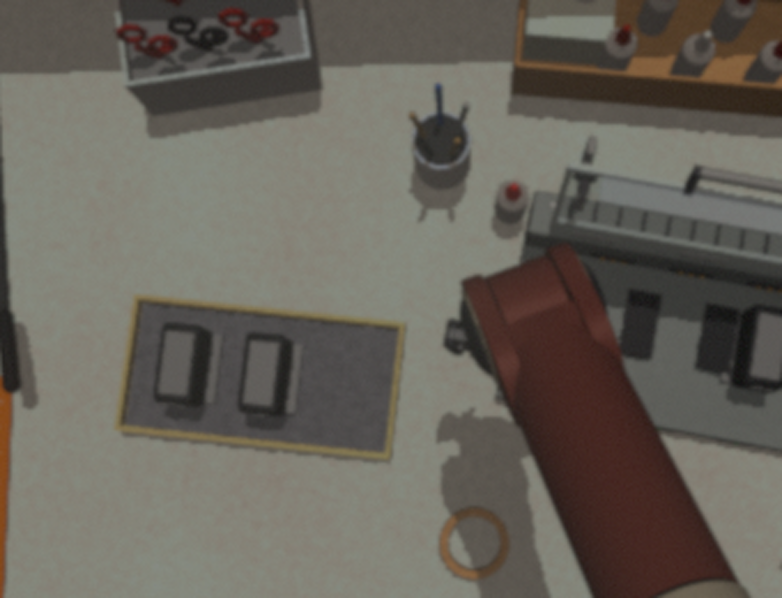

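```bash
python3 -m jog '[75,2,-30,0,0.3,75,4,-60,0,0.4,75,6,-90,0,0.4,75,8,-120,0,0.4,75,10,-150,0,0.4,75,12,-180,0,0.4,75,14,-210,0,0.4,75,16,-240,0,0.4,75,18,-265,0,0.4,75,19,-280,0,0.4]'; python3 -m jog '[75,1,-2,-20,0,75,1,-2,-40,0,75,1,-2,-60,0,75,1,-2,-78,0,75,1,-2,-84,0,75,1,-2,-84,0,75,1,-2,-84,0]'
python3 - <<'E'
from h import *
o=r.get_obs();j=R.from_rotvec(o["tool_rot"]).as_matrix()[:,1];print(o["time"],o["ee_pos"],np.degrees(np.arctan2(j[1],j[0])))
f=imaging.grab_frame("wrist");save("w10",f,None,1.5);np.savez("w10.npz",T=wristT(f,o))
E
```

```text
time: 32.7
ee_pos: [0.5259, -0.3149, 0.2138]
tool_rot: [-0.311, -3.115, 0.016]
wrist_force: [0.1, -0.6, -0.5]
gripper_width: 0.0602
time: 33.28
ee_pos: [0.5279, -0.3157, 0.1304]
tool_rot: [-0.308, -3.117, 0.015]
wrist_force: [-0.3, 0.0, 0.3]
gripper_width: 0.0598
33.2833 [ 0.5279 -0.3157  0.1304] 78.70908899041694
```

View pics/w10.png

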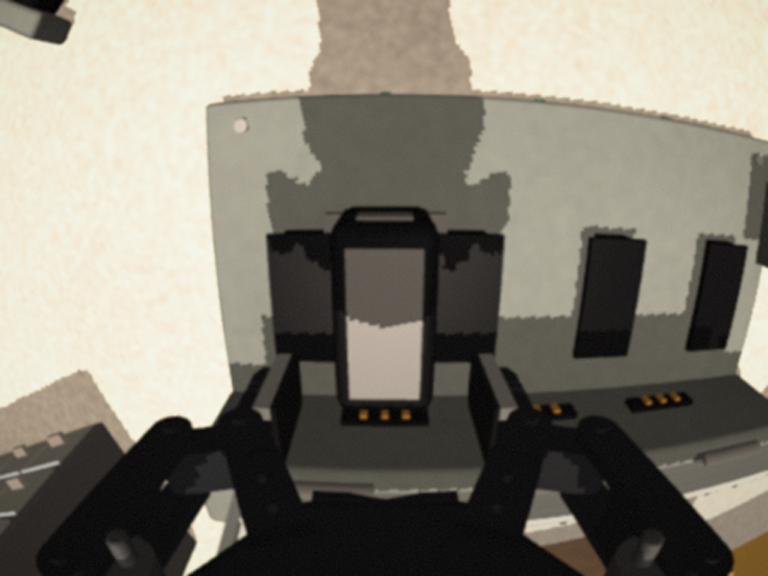

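```bash
python3 -m jog '[75,-2,0,-15,0,75,-2,0,-30,0,75,-2,0,-45,0,75,-2,0,-60,0,75,-2,0,-70,0,75,-2,0,-76,0,75,-2,0,-76,0,75,-2,0,-76,0]'; python3 -m jog '[110,0,0,0,0,150,0,0,0,0,255,0,0,0,0,255,0,0,0,0,255,0,0,0,0,255,0,0,0,0]'; python3 -m jog '[255,-4,0.8,0,0,255,-8,1.6,0,0,255,-12,2.4,0,0,255,-16,3.2,0,0,255,-20,4,0,0]'
```

```text
time: 34.0
ee_pos: [0.5269, -0.3162, 0.0558]
tool_rot: [-0.309, -3.119, 0.016]
wrist_force: [-0.1, 0.6, 0.1]
gripper_width: 0.0601
time: 34.5
ee_pos: [0.528, -0.3167, 0.0572]
tool_rot: [-0.31, -3.122, 0.018]
wrist_force: [-0.2, -0.8, 5.6]
gripper_width: 0.0452
time: 34.92
ee_pos: [0.508, -0.3126, 0.0573]
tool_rot: [-0.31, -3.123, 0.018]
wrist_force: [2.9, -1.2, 0.8]
gripper_width: 0.0453
```

```bash
python3 -m jog '[255,-8,1.6,0,0,255,-16,3.2,0,0,255,-24,4.8,0,0,255,-32,6.4,0,0,255,-40,8,0,0,255,-48,9.6,0,0,255,-56,11.2,0,0,255,-64,12.7,0,0,255,-70,13.9,0,0,255,-70,13.9,0,0]'; python3 -m jog '[255,0,0,12,0,255,0,0,26,0,255,0,0,42,0,255,0,0,60,0,255,0,0,80,0,255,0,0,100,0,255,0,0,120,0,255,0,0,140,0,255,0,0,145,0,255,0,0,145,0]'
python3 - <<'E'
from h import *
f=imaging.grab_frame("top");print(tray(f));o=r.get_obs();print(o["ee_pos"],o["gripper_width"])
save("t6",f,(60,60,400,320),2.3)
E
```

```text
time: 35.75
ee_pos: [0.4355, -0.2983, 0.0572]
tool_rot: [-0.31, -3.119, 0.017]
wrist_force: [-1.9, 0.6, 2.1]
gripper_width: 0.0452
time: 36.58
ee_pos: [0.4352, -0.2984, 0.2026]
tool_rot: [-0.31, -3.119, 0.019]
wrist_force: [-0.3, 0.5, -4.7]
gripper_width: 0.0454
((504.146484375, 254.94566345214844), (315.650146484375, 156.69415283203125), 83.17084503173828)
[ 0.4344 -0.2981  0.2014] 0.04511479599227038
```

View pics/t6.png

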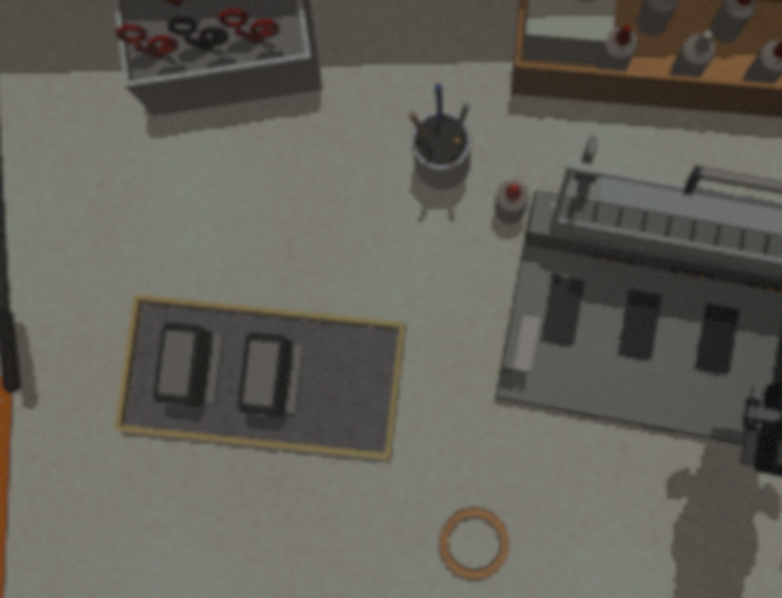

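```bash
python3 -m jog '[255,6,20,0,0,255,10,45,0,1,255,14,72,0,2,255,18,100,0,3,255,21,128,0,4,255,24,156,0,4.8,255,27,184,0,4.8,255,30,212,0,4.8,255,32,230,0,4.8,255,32,235,0,4.8]'; python3 -m jog '[255,3,25,0,0,255,6,50,0,0,255,9,77,0,0,255,12,105,0,0,255,15,133,0,0,255,18,161,0,0,255,22,185,0,0,255,26,205,0,0,255,28,217,0,0,255,28,217,0,0]'
python3 - <<'E'
from h import *
o=r.get_obs();j=R.from_rotvec(o["tool_rot"]).as_matrix()[:,1];print(o["ee_pos"],np.degrees(np.arctan2(j[1],j[0])))
f=imaging.grab_frame("top");save("t7",f,(60,60,400,320),2.3);print(tray(f))
E
```

```text
time: 37.47
ee_pos: [0.4653, -0.0586, 0.2]
tool_rot: [-0.168, -3.125, 0.013]
wrist_force: [0.3, 0.1, -4.8]
gripper_width: 0.0456
time: 38.3
ee_pos: [0.4927, 0.1609, 0.199]
tool_rot: [-0.162, -3.123, 0.01]
wrist_force: [0.5, 0.1, -4.1]
gripper_width: 0.0456
[0.4927 0.1609 0.199 ] 84.07501559853468
((504.3749084472656, 254.2457733154297), (316.7584533691406, 156.6715087890625), 83.23504638671875)
```

View pics/t7.png

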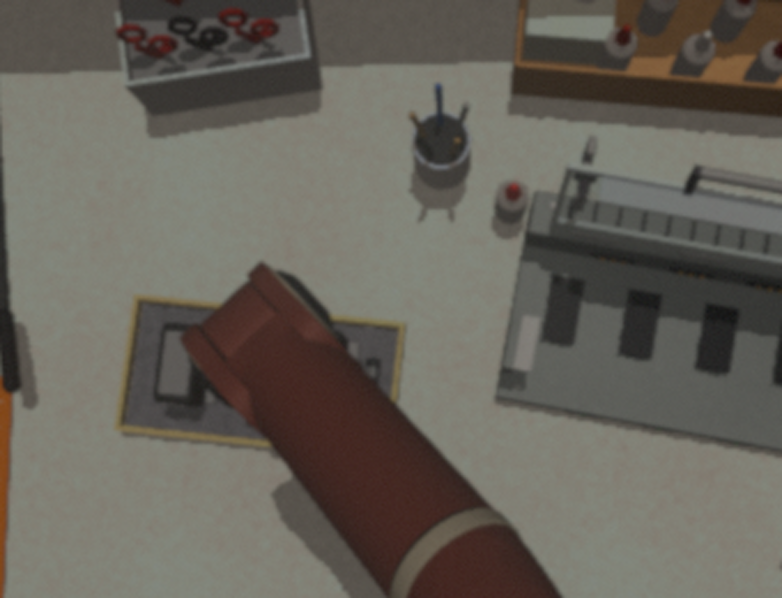

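Tray still in place; lowering the last pack to y ≈ 0.156.

```bash
python3 -m jog '[255,1,-1,-20,0,255,2,-3,-45,0,255,2,-3,-70,0,255,2,-3,-95,0,255,2,-3,-115,0,255,2,-3,-132,0,255,2,-3,-145,0,255,2,-3,-155,0,255,2,-3,-161,0,255,2,-3,-161,0]'; python3 -m jog '[255,0,0,-2,0,255,0,0,-4,0,255,0,0,-4,0]';python3 -m jog '[255,0,0,-1.5,0,255,0,0,-2,0,255,0,0,-2,0]'
```

```text
time: 39.18
ee_pos: [0.4942, 0.1535, 0.0366]
tool_rot: [-0.168, -3.12, 0.018]
wrist_force: [0.6, -1.1, -4.9]
gripper_width: 0.0452
time: 39.43
ee_pos: [0.4949, 0.1531, 0.0336]
tool_rot: [-0.169, -3.122, 0.019]
wrist_force: [0.1, -0.5, -2.5]
gripper_width: 0.0453
time: 39.68
ee_pos: [0.4948, 0.1532, 0.0334]
tool_rot: [-0.168, -3.123, 0.02]
wrist_force: [-4.2, -2.1, 7.9]
gripper_width: 0.0457
```

```bash
python3 -m jog '[200,0,0,0,0,150,0,0,0,0,75,0,0,0,0,75,0,0,0,0,75,0,0,0,0,75,0,0,15,0,75,0,0,35,0,75,0,0,60,0,75,0,0,90,0,75,0,0,120,0]'; python3 -m jog '[75,0,-20,30,-7,75,0,-50,60,-14,75,0,-80,90,-21,75,0,-110,120,-28,75,0,-140,150,-35,75,0,-170,170,-42,75,0,-200,190,-49,75,0,-230,210,-56,75,0,-260,210,-63,75,0,-270,210,-63]'
python3 - <<'E'
from h import *
o=r.get_obs();j=R.from_rotvec(o["tool_rot"]).as_matrix()[:,1];print(o["time"],o["ee_pos"],np.degrees(np.arctan2(j[1],j[0])))
f=imaging.grab_frame("top");save("t8",f,(60,60,400,320),2.3);print(tray(f))
f=imaging.grab_frame("scene");save("s8",f,(60,60,450,300),2)
E
```

```text
time: 40.52
ee_pos: [0.4945, 0.1532, 0.1544]
tool_rot: [-0.168, -3.123, 0.02]
wrist_force: [0.4, 0.2, -1.1]
gripper_width: 0.0603
time: 41.35
ee_pos: [0.4944, -0.1228, 0.3656]
tool_rot: [-1.789, -2.565, 0.009]
wrist_force: [0.2, -1.2, -0.3]
gripper_width: 0.0605
41.35 [ 0.4944 -0.1228  0.3656] 20.212077799633153
((506.46148681640625, 270.83782958984375), (282.7049560546875, 156.0166015625), 83.2771987915039)
```

View pics/t8.png

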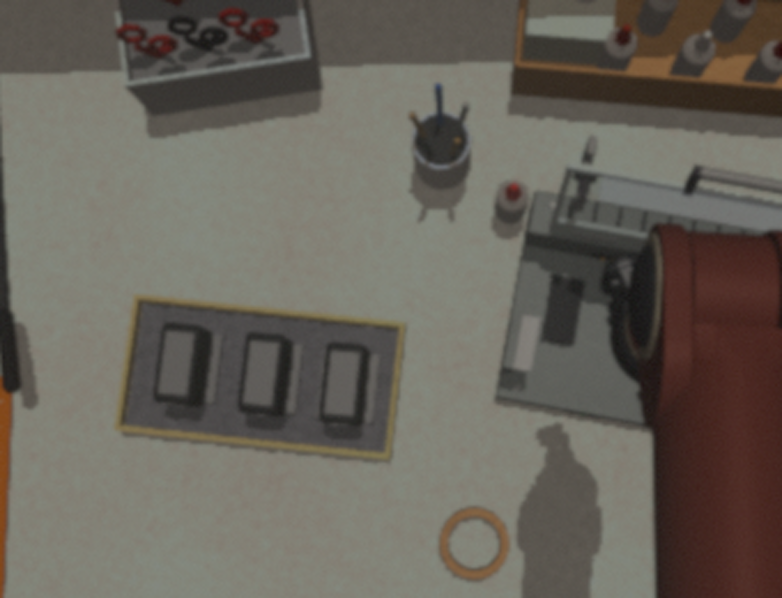

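View pics/s8.png

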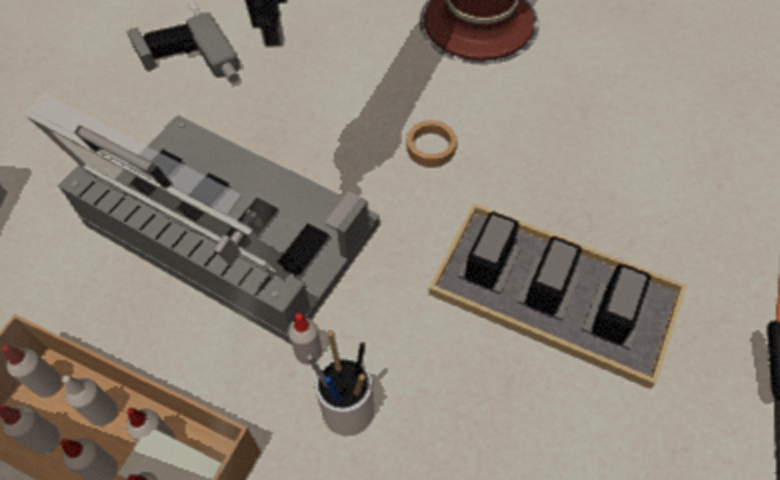

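```bash
python3 -m jog '[100,18,-14,0,-6,120,36,-28,0,-12,140,54,-42,0,-18,150,72,-56,0,-24,150,90,-70,0,-31.4,150,108,-84,0,-31.4,150,126,-97,0,-31.4,150,144,-111,0,-31.4,150,158,-122,0,-31.4,150,166,-127,0,-31.4]'; python3 -m jog '[150,0,0,-5,0,150,0,0,-5,0,150,0,0,-5,0]'
python3 - <<'E'
from h import *
o=r.get_obs();j=R.from_rotvec(o["tool_rot"]).as_matrix()[:,1];print(o["time"],o["ee_pos"],np.degrees(np.arctan2(j[1],j[0])))
f=imaging.grab_frame("wrist");save("w11",f,None,1.5);np.savez("w11.npz",T=wristT(f,o))
E
```

```text
time: 42.28
ee_pos: [0.6617, -0.2444, 0.3616]
tool_rot: [-2.397, -1.994, -0.002]
wrist_force: [-1.2, 0.1, -1.5]
gripper_width: 0.035
time: 42.53
ee_pos: [0.6615, -0.2417, 0.3554]
tool_rot: [-2.39, -1.996, -0.002]
wrist_force: [0.1, 0.1, -0.1]
gripper_width: 0.0353
42.5333 [ 0.6615 -0.2417  0.3554] -10.264838770899285
```

View pics/w11.png

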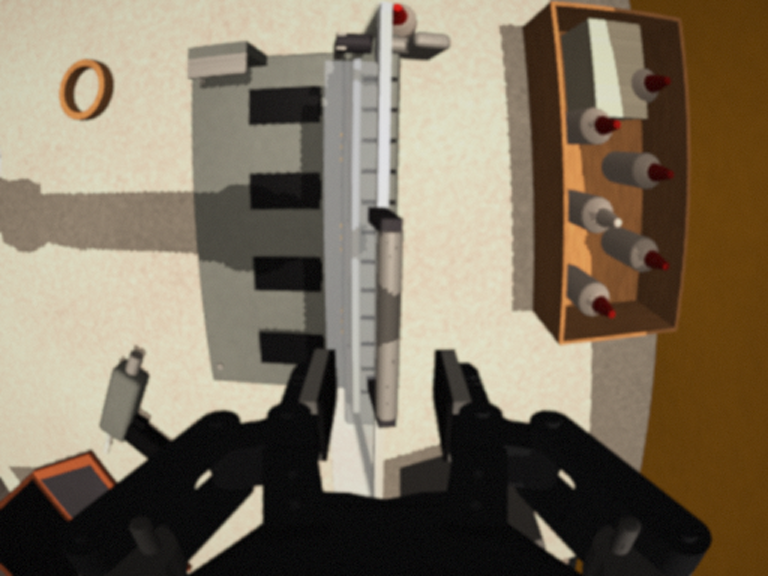

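```bash
python3 -m jog '[150,0,-4,-12,-0.9,150,0,-8,-24,-0.9,150,0,-8,-36,-0.9,150,0,-8,-48,-0.9,150,0,-8,-58,-0.9,150,0,-8,-66,-0.9,150,0,-8,-68,-0.9,150,0,-8,-68,-0.9]'
python3 - <<'E'
from h import *
o=r.get_obs();j=R.from_rotvec(o["tool_rot"]).as_matrix()[:,1];print(o["time"],o["ee_pos"],np.degrees(np.arctan2(j[1],j[0])))
f=imaging.grab_frame("wrist");save("w12",f,None,1.5)
E
python3 -m jog '[200,0,0,0,0,230,0,0,0,0,255,0,0,0,0,255,0,0,0,0,255,0,0,0,0]'
```

```text
time: 43.25
ee_pos: [0.6611, -0.25, 0.2879]
tool_rot: [-2.407, -1.977, -0.002]
wrist_force: [-0.3, -0.5, 0.6]
gripper_width: 0.0351
43.25 [ 0.6611 -0.25    0.2879] -11.19000347405438
time: 43.72
ee_pos: [0.662, -0.2501, 0.2899]
tool_rot: [-2.41, -1.979, -0.005]
wrist_force: [0.4, 0.6, 3.0]
gripper_width: 0.0094
```

View pics/w12.png

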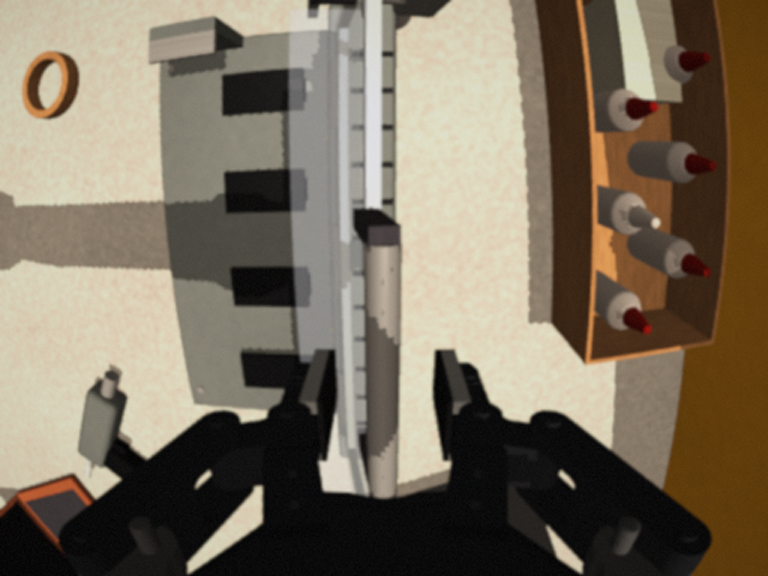

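```bash
python3 -m jog '[255,-10,2,1,0,255,-20,4,2,0,255,-30,6,3,0,255,-49,10,2,0,255,-67,13,0,0,255,-85,17,-4,0,255,-102,20,-10,0,255,-119,24,-18,0,255,-134,27,-28,0,255,-134,27,-28,0]'; python3 -m jog '[255,-15,3,-11,0,255,-29,5,-23,0,255,-41,8,-37,0,255,-52,10,-52,0,255,-61,12,-68,0,255,-69,13,-85,0,255,-75,14,-103,0,255,-75,14,-103,0]'
```

```text
time: 44.55
ee_pos: [0.5233, -0.222, 0.2624]
tool_rot: [-2.406, -1.974, 0.001]
wrist_force: [-8.0, 2.4, 7.8]
gripper_width: 0.0091
time: 45.22
ee_pos: [0.448, -0.208, 0.1571]
tool_rot: [-2.408, -1.971, 0.0]
wrist_force: [4.5, -0.5, -5.7]
gripper_width: 0.0089
```

```bash
python3 -m jog '[255,-2,0,-9,0,255,-4,1,-18,0,255,-6,1,-27,0,255,-7,2,-36,0,255,-8,2,-45,0,255,-8,2,-51,0,255,-8,2,-51,0,255,-8,2,-51,0]'
```

```text
time: 45.88
ee_pos: [0.4426, -0.2064, 0.1085]
tool_rot: [-2.411, -1.975, -0.004]
wrist_force: [1.3, 2.8, 12.1]
gripper_width: 0.0083
```

```bash
python3 -m jog '[255,0,0,-3,0,255,0,0,-3,0]'
python3 - <<'E'
from h import *
f=imaging.grab_frame("scene");save("s9",f,(70,80,300,280),3.4)
f=imaging.grab_frame("wrist");save("w13",f,None,1.5)
E
```

```text
time: 46.05
ee_pos: [0.4427, -0.2061, 0.1068]
tool_rot: [-2.411, -1.975, -0.004]
wrist_force: [-1.5, 0.3, 7.4]
gripper_width: 0.0082
```

View pics/s9.png

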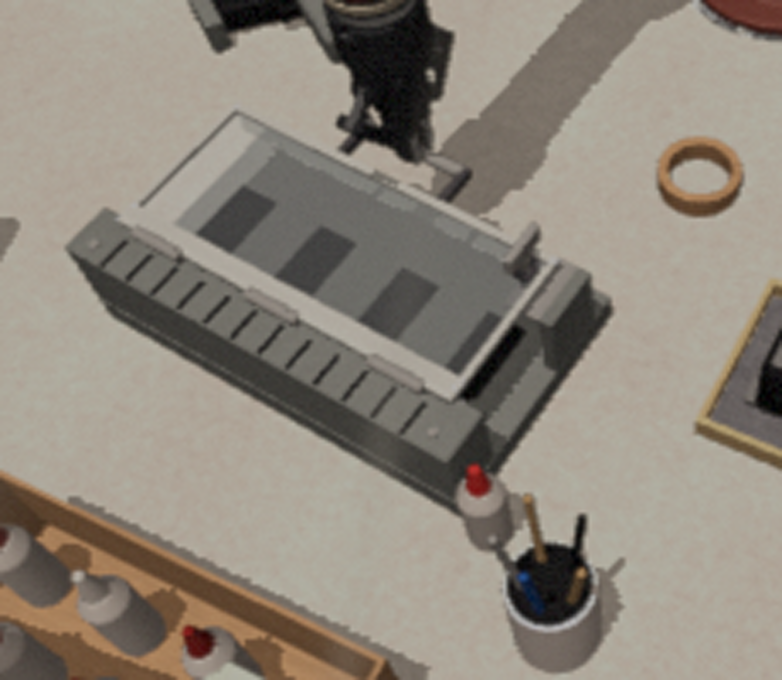

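View pics/w13.png

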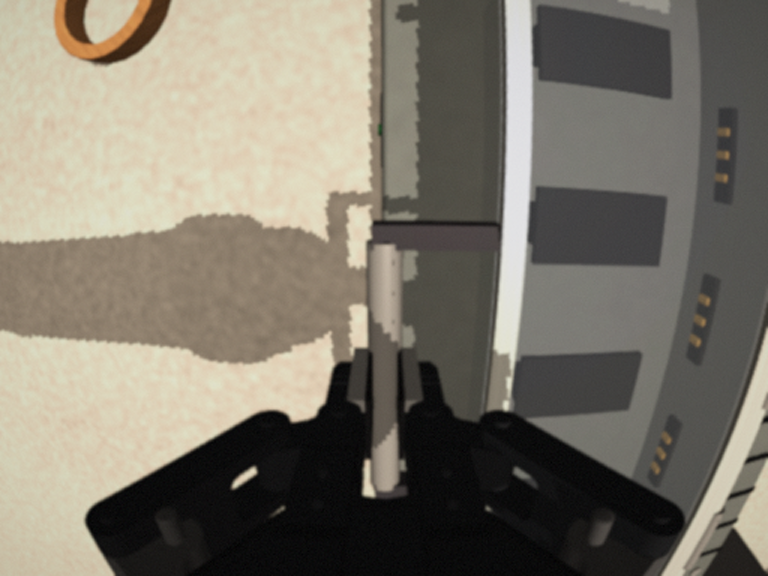

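```bash
python3 -m jog '[255,0,0,-3,0,255,0,0,-6,0,255,0,0,-8,0,255,0,0,-8,0]'; python3 -m jog '[255,0,0,-3,0,255,0,0,-5,0,255,0,0,-5,0]'
```

```text
time: 46.48
ee_pos: [0.4426, -0.2057, 0.0995]
tool_rot: [-2.411, -1.974, -0.004]
wrist_force: [-0.3, 1.8, 7.2]
gripper_width: 0.0083
time: 46.73
ee_pos: [0.4432, -0.2028, 0.0965]
tool_rot: [-2.407, -1.976, -0.007]
wrist_force: [-1.5, 3.7, 17.3]
gripper_width: 0.0083
```

```bash
python3 -m jog '[255,0,-2,-2,0,255,0,-2,-4,0,255,0,-2,-4,0,255,0,-2,-4,0]'
python3 - <<'E'
from h import *
f=imaging.grab_frame("scene");save("s10",f,(70,80,300,280),3.4)
E
```

```text
time: 47.07
ee_pos: [0.4432, -0.2028, 0.0964]
tool_rot: [-2.403, -1.979, -0.007]
wrist_force: [-6.7, 3.6, 32.7]
gripper_width: 0.0085
```

View pics/s10.png

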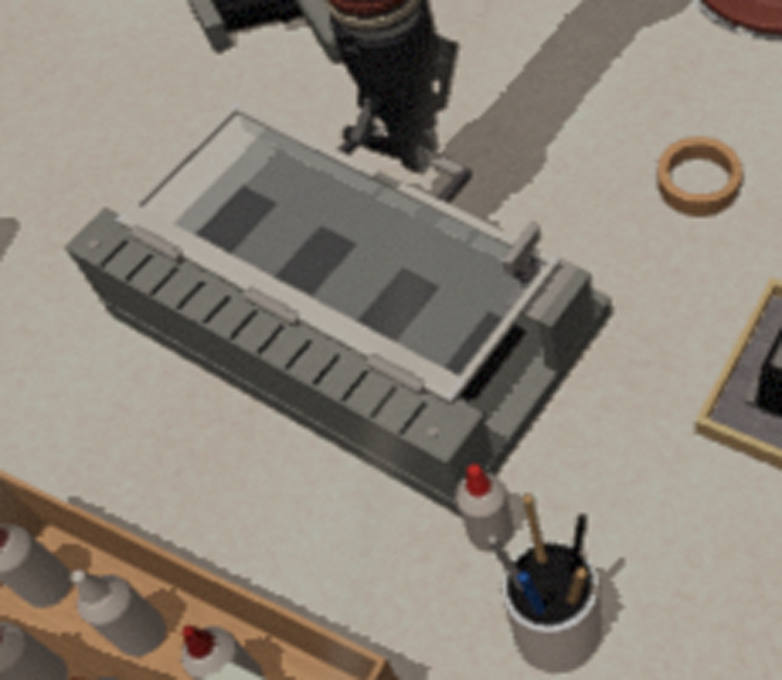

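```bash
python3 -m jog '[165,0,0,1,0,165,0,0,2,0,165,0,0,2,0,165,0,0,2,0,165,0,0,15,0,165,0,0,30,0,165,0,0,50,0,165,0,0,70,0,165,0,0,90,0,165,0,0,105,0]'
python3 - <<'E'
from h import *
o=r.get_obs();j=R.from_rotvec(o["tool_rot"]).as_matrix()[:,1];print(o["time"],o["ee_pos"],np.degrees(np.arctan2(j[1],j[0])))
f=imaging.grab_frame("wrist");save("w14",f,None,1.5);np.savez("w14.npz",T=wristT(f,o))
v=imaging.grab_frame("top");save("t9",v,(265,135,450,265),4)
E
```

```text
time: 47.95
ee_pos: [0.4431, -0.2027, 0.202]
tool_rot: [-2.403, -1.978, -0.007]
wrist_force: [-0.1, 0.3, -0.4]
gripper_width: 0.0298
47.95 [ 0.4431 -0.2027  0.202 ] -11.068921230109146
```

View pics/w14.png

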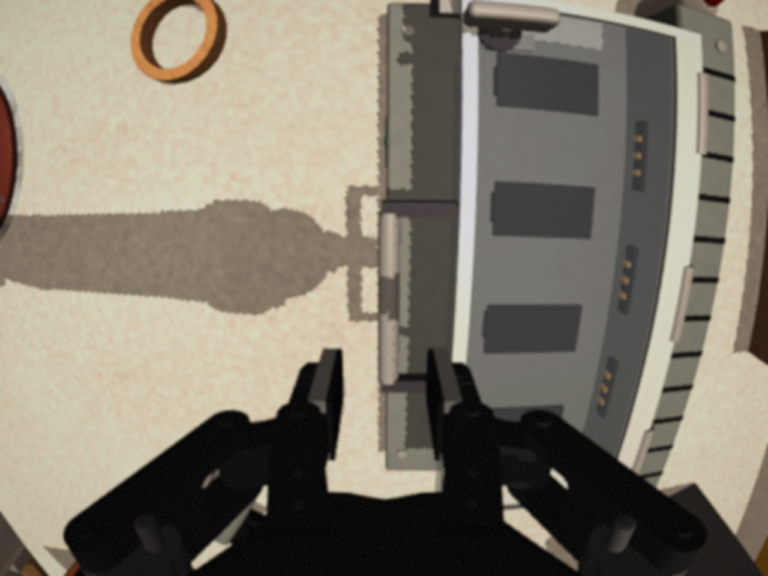

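View pics/t9.png

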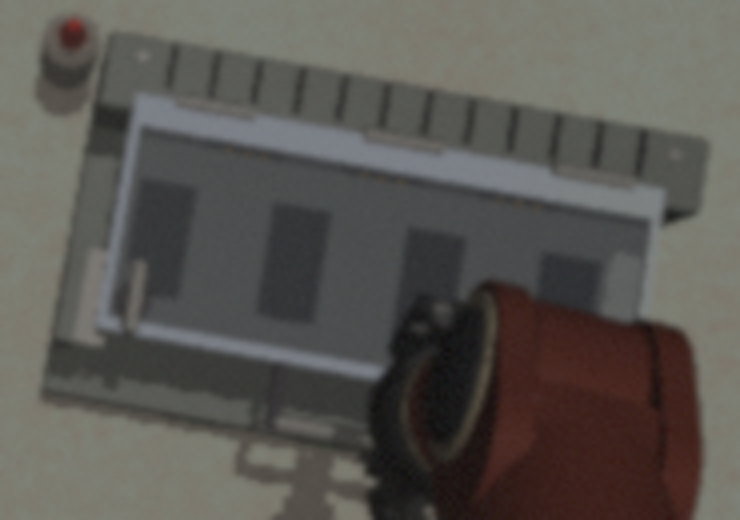

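```bash
python3 -m jog '[120,12,20,0,-7,120,24,40,0,-14,120,36,60,0,-21,120,48,80,0,-28,120,60,95,0,-35,120,70,110,0,-42,120,80,122,0,-49,120,86,131,0,-56,120,86,132,0,-56,120,86,132,0,-56]'; python3 -m jog '[120,0,0,0,-7,120,0,0,0,-14,120,0,0,0,-21,120,0,0,0,-28,120,0,0,0,-33,120,0,0,0,-33,120,0,0,0,-33]'
python3 - <<'E'
from h import *
o=r.get_obs();j=R.from_rotvec(o["tool_rot"]).as_matrix()[:,1];print(o["time"],o["ee_pos"],np.degrees(np.arctan2(j[1],j[0])))
f=imaging.grab_frame("wrist");save("w15",f,None,1.5);np.savez("w15.npz",T=wristT(f,o))
E
```

```text
time: 48.88
ee_pos: [0.5295, -0.0705, 0.2012]
tool_rot: [-3.058, -0.627, -0.022]
wrist_force: [-1.5, -0.4, -0.0]
gripper_width: 0.0455
time: 49.47
ee_pos: [0.5286, -0.0716, 0.2006]
tool_rot: [-3.116, 0.264, -0.027]
wrist_force: [-0.2, 0.5, -0.3]
gripper_width: 0.045
49.4667 [ 0.5286 -0.0716  0.2006] -99.67559928729513
```

View pics/w15.png

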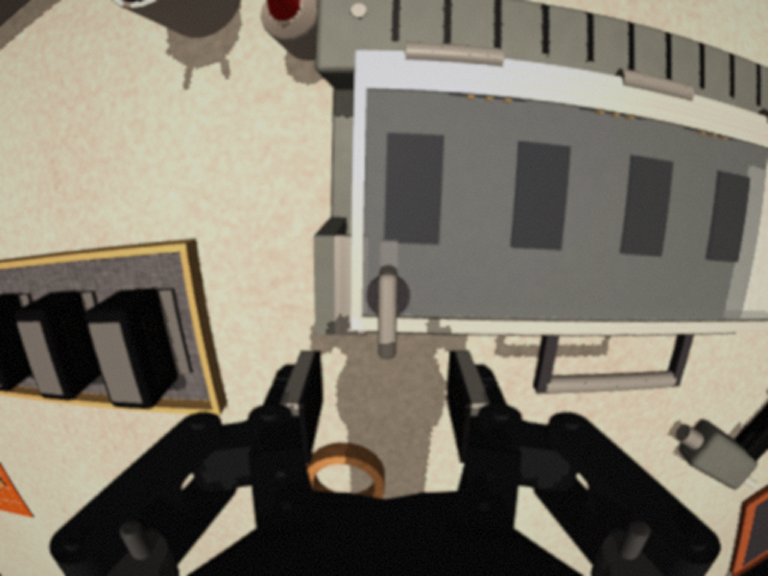

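```bash
python3 -m jog '[120,0,0.5,-20,-0.5,120,0,0.5,-40,-0.5,120,0,0.5,-60,-0.5,120,0,0.5,-72,-0.5,120,0,0.5,-78,-0.5,120,0,0.5,-78,-0.5,120,0,0.5,-78,-0.5]'; python3 -m jog '[255,0,0,0,0,255,0,0,0,0,255,0,0,0,0,255,0,0,0,0,255,0,0,0,0,255,0,0,0,0]'; python3 -m jog '[255,0,0,0,6,255,0,0,0,12,255,0,0,0,18,255,0,0,0,24,255,0,0,0,30,255,0,0,0,36,255,0,0,0,42,255,0,0,0,48,255,0,0,0,48]'; python3 -m jog '[255,0,0,0,6,255,0,0,0,12,255,0,0,0,18,255,0,0,0,24,255,0,0,0,30,255,0,0,0,36,255,0,0,0,42,255,0,0,0,42]'
python3 - <<'E'
from h import *
o=r.get_obs();j=R.from_rotvec(o["tool_rot"]).as_matrix()[:,1];print(o["time"],o["ee_pos"],np.degrees(np.arctan2(j[1],j[0])))
f=imaging.grab_frame("wrist");save("w16",f,None,1.5)
E
```

```text
time: 50.1
ee_pos: [0.529, -0.0713, 0.1229]
tool_rot: [-3.115, 0.277, -0.028]
wrist_force: [0.4, -0.4, 0.3]
gripper_width: 0.045
time: 50.6
ee_pos: [0.5295, -0.0719, 0.1239]
tool_rot: [-3.115, 0.277, -0.031]
wrist_force: [-0.7, -1.7, 6.5]
gripper_width: 0.0082
time: 51.35
ee_pos: [0.5291, -0.0706, 0.1239]
tool_rot: [-2.949, -1.015, -0.019]
wrist_force: [-1.8, 2.5, 2.4]
gripper_width: 0.0078
time: 52.02
ee_pos: [0.5279, -0.07, 0.1239]
tool_rot: [-2.388, -1.997, -0.003]
wrist_force: [-3.0, 2.5, 4.4]
gripper_width: 0.0079
52.0167 [ 0.5279 -0.07    0.1239] -10.163554527585035
```

View pics/w16.png

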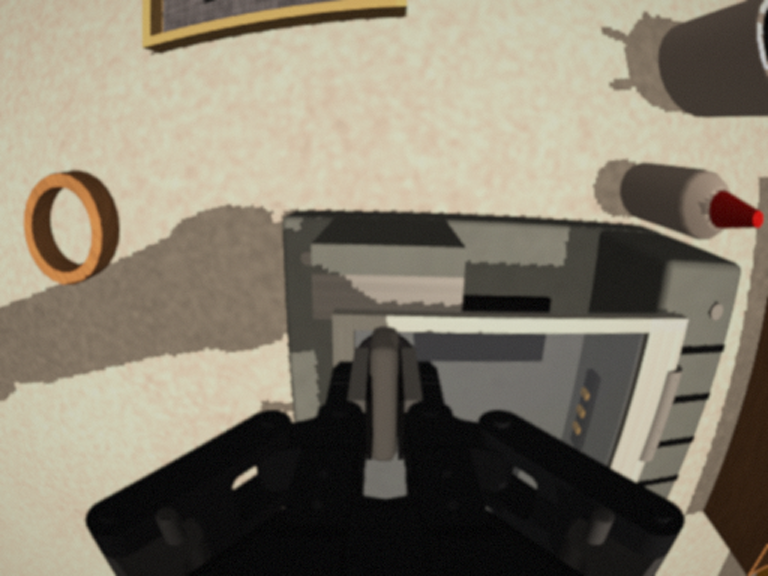

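Key is back along y. Release, rise and check everything.

```bash
python3 -m jog '[120,0,0,0,0,120,0,0,0,0,120,0,0,0,0,120,0,0,20,0,120,0,0,40,0,120,0,0,60,0,120,0,-10,80,0,120,-10,-30,100,0,120,-15,-60,120,0,120,-20,-90,130,0]';  python3 -m jog '[120,-3,-30,0,0,120,-6,-60,0,0,120,-9,-90,0,0,120,-12,-120,0,0,120,-15,-150,0,0,120,-20,-180,0,0,120,-25,-210,0,0,120,-30,-240,0,0,120,-30,-240,0,0,120,-30,-240,0,0]'
python3 - <<'E'
from h import *
v=imaging.grab_frame("top");save("t10",v,(85,95,425,350),2.3);save("t11",v,(265,135,450,265),4);print(tray(v))
f=imaging.grab_frame("scene");save("s11",f,(60,60,450,300),2)
E
```

```text
time: 52.9
ee_pos: [0.5093, -0.1605, 0.2567]
tool_rot: [-2.392, -2.0, -0.008]
wrist_force: [1.3, -0.5, 0.8]
gripper_width: 0.0452
time: 53.73
ee_pos: [0.478, -0.4034, 0.2558]
tool_rot: [-2.398, -1.993, -0.006]
wrist_force: [0.1, 0.4, -0.4]
gripper_width: 0.0452
((506.01385498046875, 265.7225646972656), (292.9132385253906, 156.48641967773438), 83.49067687988281)
```

View pics/t11.png

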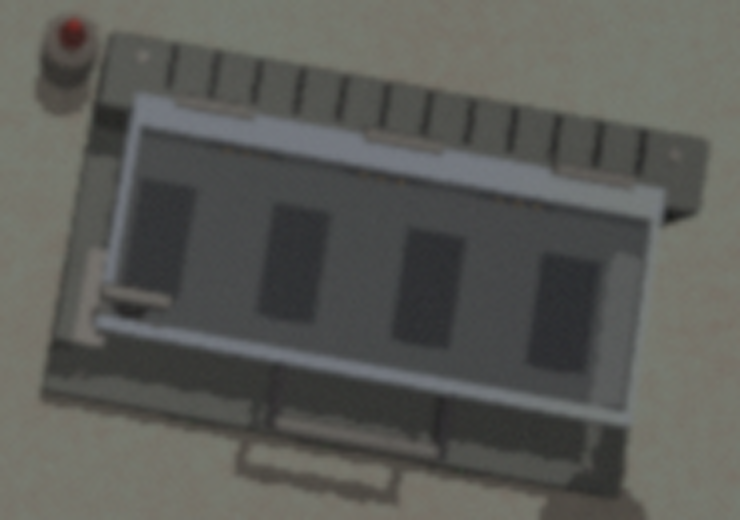

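View pics/t10.png

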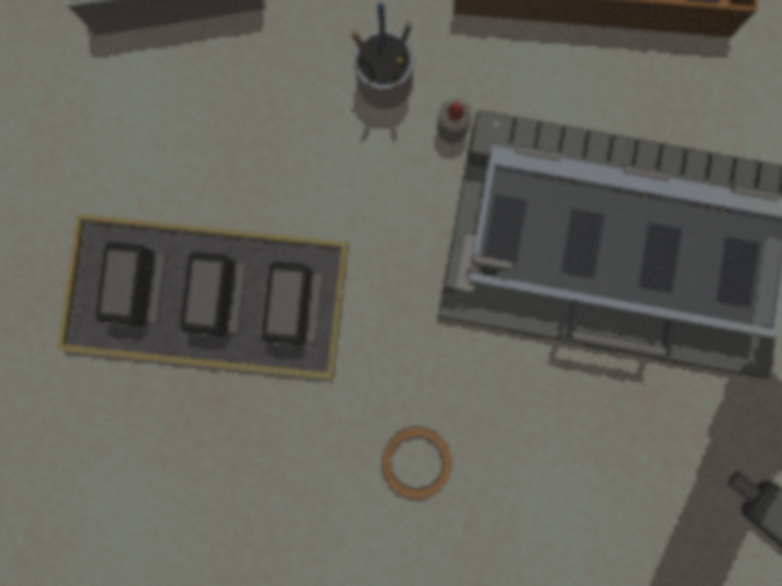

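View pics/s11.png

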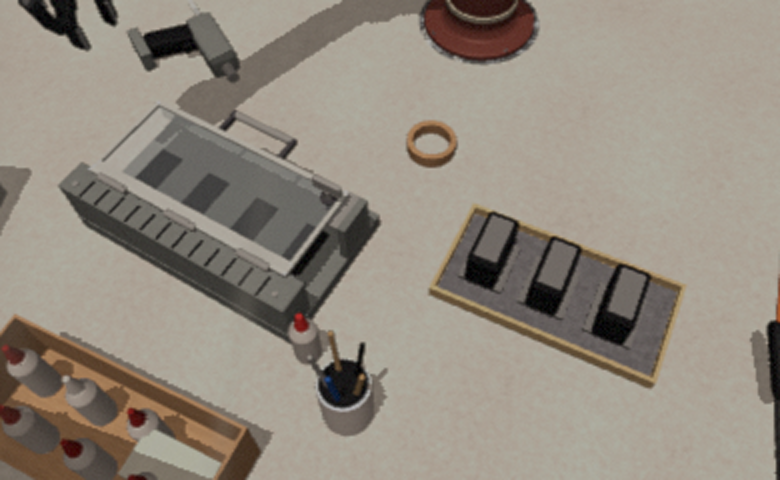

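Run:
```python
from h import *
f=imaging.grab_frame("top")
c=lambda a,b,z:cast(f,(85+a/2.3-.3,95+b/2.3-.3),z)[:2]
cs=[c(*p,.022) for p in((80,217),(347,244),(332,376),(63,348))];m=np.mean(cs,0)
y=(cs[0]-cs[1]);y/=np.linalg.norm(y);x=np.array([y[1],-y[0]])
for p in((121,284),(206,293),(285,303)): d=c(*p,.074)-m;print(d@x,d@y)
r.finish_job()
```

```text
0.0009706385873682012 0.08509847271962603
0.0006030316948703617 -0.010364446632675524
-0.0015411877204794583 -0.09909771010685725
the job is handed in; nothing more can be done
```

The job is done and handed in at about 54 s of the 210 s allowed; no verdict is reported. I unlocked the bank, swung the cover up to about 1.75 rad, and moved all three packs from their rails into the tray. Then I shut the cover and turned the key back to locked.

- **Packs:** All three stand upright in the tray. They sit within 2 mm of its middle in x and at y of about +85, -10 and -99 mm, inside the 50 and 135 mm limits.
- **Cover and key:** The cover was pressed against its stop. In the top view, its outline and the key's direction look the same as at the start.
- **Bystanders:** The glue bottle and pencil pot are still standing where they were.
- **Clearance and forces:** The gripper was clear of everything when I handed in. Wrist forces read near 6 N while gripping and moving the packs in their rails. The highest reading was about 33 N, when I pressed the cover onto its stop.
- **Readings that disagreed:**
  - My first wrist-camera measurement was about 15 mm off because the arm was still settling, so I repeated it.
  - The automatic tray detector came up short in a few views, with a length of 283 to 293 mm instead of about 317 mm. For the final check I used tray corners read by eye instead. The tray never visibly moved.

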